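Tip up and rack the orange model wheel

ROBOT

A 7-joint arm with a two-finger parallel gripper is mounted at the origin on the work surface. World frame = base frame: x ahead of the robot, y to its left, z up, the work surface at z = 0. Lengths are in m, angles in degrees, forces in N, time in s.
With the tool pointing down it reaches from about 0.425 to 0.875 m from the base axis. Payload 4.7 kg.
Tool frame: the origin (TCP) lies on the centre line of the jaws, within the pads' length; the fingertips stand 25 mm ahead of it and the grasp point (between the pads) lies 6 mm ahead of it; x points along the fingers, y is the direction in which the jaws open and shut, and the axes are right-handed (so a half turn about x gives the same grasp; the last joint's range is limited). The gripper opens to 87 mm and grips with 3 to 60 N. Pads are 19 mm wide; open, the fingers measure 117 mm over their backs; the gripper's body (75 mm by 190 mm) begins 51 mm behind the grasp point.
Start: joints at [-69.322, 18.392, -4.016, 83.108, 1.295, 78.541, -3.26], TCP at [0.221, 0.611, 0.212] pointing down, gripper open.
Joint ranges: [-163.93, 163.93], [-17.29, 119.83], [-79.2, 71.16], [3.27, 140.29], [-89.18, 269.18], [5.43, 117.66], [-154.24, 154.24]. Speed limits (degrees/s): [147.25, 147.25, 180, 180, 180, 180, 180].

INTERFACE

Orientations are given as [roll, pitch, yaw] about the fixed x, y, z axes, in that order (R = Rz(yaw) Ry(pitch) Rx(roll)).
In Python, from plant import status, viewer, ticket, finder gives the robot as it stands.
- The arm moves only by the tool step_arm, never from a script. Its argument "motion" is a list of rows, each an object with "rot": the turn, a rotation vector about the tool's x, y, z in degrees, a list of three; "delta_pos": the shift along the tool's x, y, z in cm, a list of three; "claw": the finger opening in cm, from 0 to 8.7. In form: [{"rot": [wx, wy, wz], "delta_pos": [x, y, z], "claw": claw}, ...]. A call has 1 to 12 rows; each row is the pose to reach, as a shift and turn from the pose commanded when the call began, along the tool's axes at that moment; what a row does not reach only later rows make up. A row lasts 1/12 s, in which the tool goes at most 41.7 mm and 7.16 degrees, less where a joint would pass 70% of its speed; a pose out of reach is approached as far as the arm can. A call with a gripper value outside its range is refused whole. The fingers move at their own pace and stop on an object; "squeeze" is the grip in N (left out, the last holds). Time passes only in rows, so rows that repeat a pose let the fingers close. It gives the time, the measured TCP pose, the force and the opening at its end, in the units of the state.
- status.observe(): the state, without advancing time (a new reading comes with each control period).
- viewer.snapshot(name): name is "scene" or "top" or "wrist"; returns the picture (420x560x3 uint8, red, green, blue); there is no depth.
- viewer.calibration(name): a dict with "fovy" (degrees; the focal length in pixels is half the picture's height over the tangent of half this angle, whatever the lens; pixels are square), "cx", "cy" (the principal point, pixels), "position" and "orientation" of the camera in the world; the wrist camera has in their place "tool_from_camera" (4x4, takes a point from camera to tool coordinates, whose origin is the TCP and whose axes are the tool frame's). Camera axes: x right, y up, looking along -z (the intrinsics and any distortion apply to the point x, -y, -z); pixel columns grow to the right and rows downward; lengths in m; the calibration is good to about 2 mm. The wrist camera is an equidistant fisheye: a pixel r from the principal point sees the ray r / f radians off the axis. A picture is of the moment at which its call begins: read the wrist's pose just before it. calibration takes no time and is no camera call.
- ticket.close_job(): hands the job in, once; it reports no verdict.
Trained networks look in the newest picture that a camera, given by its name, has taken for a name from the list of things; names that differ only in an ending like _2 or _b are one class to them, and where a whole thing is asked for, a point or a joint stands for the part that bears it (a point fixed in the world has none). Each returns a list of dicts, best first, with "conf" (0 to 1); they miss things now and then, are a little off and sometimes report something else, mostly with a low value. They report only what shows in the picture. A call takes as long as a camera call. They do not tell look-alikes from the thing itself.
- finder.regions_of(query, camera): "pixels" (420x560 bool, what is visible of it) and "position" ([column, row] in pixels, amid what is visible of it).
- finder.spot_point(query, camera): "position" ([column, row] in pixels: a listed point, or the origin of a listed thing).
The state is a dict: "time": time; "q": joint angles; "qd": joint speeds; "tau": joint torques, N m; "tool_pos": TCP position; "orientation": TCP orientation; "contact_force": force on the tool from outside, world axes, zero at the start; "moment": the same for the moment, N m; "gripper_width": finger opening in m.
Only numpy, scipy, OpenCV 4.12 (cv2) and the standard library are available. Lean on these libraries where they do the work, as an engineer would, in place of code of your own. Each camera call takes 0.05 s, during which the arm holds its last target.

TASK

Tip the orange wheel up in its tray pocket by pressing its edge down into the pit on the yellow-striped side, so that it stays leaning there with its other edge raised. Then take it by the raised edge and stand it on edge in the slot of the green stand, and let go. Leave the blue wheel lying flat in its pocket.

Things in the scene. Friction and masses are not known exactly. Their poses are not given: they have to be found in the camera images.
- orange_wheel_center (a point): centre (mid-thickness) of the orange wheel: rigid disc 90 mm across, 8 mm thick, 28 to 49 g, z = its axis. Starts flat and flush in one of the tray's two pockets. Pressed down past its balance, it slides into the pit and stays leaning about 50 to 70 degrees from flat on the ridge, foot in the pit, upper face towards the tray's +x, raised edge on the ridge's -x side, 80 to 95 mm above the table.
- blue_wheel_center (a point): centre of the blue wheel, same size, flat in the tray's other pocket, where it must stay. Wheels lie at z = 50 to 58 mm, centred at tray x = -6 mm, on the pivot ridge (x -8 to 0) and a rear ledge (x -54 to -45); between these the floor is at z = 35 mm (finger room).
- tray: fixed white tray 120 x 216 x 58 mm; origin on its underside below the ridge. Pockets x -54 to 50 mm, 96 wide, centred at y = -52 and 52; +x points to the yellow-striped rim. Pit from x = 0, floor z = 4, far side sloping from x = 46 at z = 42 to x = 26 at z = 4; 12 mm blocks fill its upper corners from x = 26. To tip a wheel, press straight down at x = 27, mid-pocket, to z = 34 with a shut gripper.
- stand: fixed stand: dark foot plate 100 x 140 x 4 mm with a green-walled slot on top; origin at the centre of its underside. The slot runs along y: 28 mm wide inside (x), 120 mm long (y), floor at z = 4 mm, walls 6 mm thick, top at z = 49 mm. A wheel stood in it has its centre at about z = 49 mm and may lean on a wall.
Not all that is in view belongs to the job. Of the things that look like the part that bears orange_wheel_center, the largest one is meant.

How it is judged (in metres and radians):
On the way:
1. the orange wheel is tipped up on edge in its tray pocket (angle between orange_wheel_center's own z axis and vertical above 0.8 rad and height (world z) of orange_wheel_center below 0.075 m and x of orange_wheel_center in the frame of tray between -0.03 and 0.04 m and y of orange_wheel_center in the frame of tray between -0.11 and 0.11 m), for 0.2 s.
At the end, for the whole second after the job is handed in: The orange wheel stands on edge at rest in the stand's slot, down on its floor (centre within 20 mm of the slot's middle across, 30 mm along, 30 to 60 mm high; within about 38 degrees of upright), released, and the blue wheel is still in its pocket (within 20 mm) (x of orange_wheel_center in the frame of stand between -0.02 and 0.02 m and y of orange_wheel_center in the frame of stand between -0.03 and 0.03 m and z of orange_wheel_center in the frame of stand between 0.03 and 0.06 m and angle between orange_wheel_center's own z axis and vertical between 0.9 and 2.24 rad and linear speed of orange_wheel below 0.03 m/s and distance of blue_wheel_center from where it was at the start of the episode below 0.02 m); the robot touches nothing.
It fails at once if the blue wheel is tipped or lifted out of its place (distance of blue_wheel_center from where it was at the start of the episode above 0.02 m or angle between blue_wheel_center's own z axis and vertical between 0.4 and 2.74 rad).
It also fails if it takes over 45 s, if anything falls off the work surface, if the arm or the gripper's body presses on something with over 40 N, if the wrist force passes 120 N, or if a joint passes its speed limit or range.

## Working session

There is one attempt and no reset: what is moved stays moved. The work goes in short steps, Python scripts to look and compute and a tool call to move; the robot and the scene stay as the last step left them, time stands still between calls to the robot, and variables do not carry over. Pictures are saved under pics/ and viewed, and the job is handed in when it is done.

Besides the shell and the picture viewer there is one more tool, called after "Emit:" as name(argument=value, ...) on one line, values as JSON. step_arm: Moves the arm, as the interface text tells. Its arguments: {"type":"object","properties":{"motion":{"type":"array","items":{"type":"object","properties":{"rot":{"type":"array","items":{"type":"number"}},"delta_pos":{"type":"array","items":{"type":"number"}},"claw":{"type":"number"}}}},"squeeze":{"type":"number"}},"required":["motion"]}

```bash
ls; mkdir -p pics; python3 - <<'E'
from plant import status, viewer, finder
import cv2
print(status.observe())
for n in ("scene","top","wrist"):
    im=viewer.snapshot(n); cv2.imwrite(f"pics/a_{n}.png",im[:,:,::-1]); print(n,viewer.calibration(n))
E
```

```text
pics
{'time': 0.0, 'q': array([-69.32245275,  18.43841272,  -4.01526676,  83.17550601,
         1.29590526,  78.5419877 ,  -3.25889512]), 'qd': array([ 0.01327077,  0.08003251, -0.101082  ,  0.03876323, -0.00868752,
       -0.05011543, -0.0600784 ]), 'tau': array([-4.91301557e-05, -4.91282845e+01, -4.03854540e-01, -3.12531137e+01,
       -6.38217176e-02,  4.36741335e-02,  1.70588742e-04]), 'tool_pos': array([0.22078178, 0.61073182, 0.21116356]), 'orientation': array([ -86.46176741,   89.88917786, -106.32851733]), 'contact_force': array([0.06360502, 0.76872972, 0.76230498]), 'moment': array([ 0.00098332, -0.01889813,  0.01760226]), 'gripper_width': 0.08693125081719062}
scene {'fovy': 46.94466252157164, 'cx': 287.9139179866827, 'cy': 206.19475793266986, 'position': array([1.01481442, 0.30172893, 0.80375653]), 'orientation': array([ 35.48214315,   0.70748176, 122.31820763])}
top {'fovy': 56.06191716549425, 'cx': 279.36704674202133, 'cy': 210.14323620387043, 'position': array([4.89783266e-01, 8.39449326e-04, 8.50771427e-01]), 'orientation': array([  6.94423545,  -0.14034306, -89.7850741 ])}
wrist {'fovy': 65.70646984690485, 'cx': 279.56588568582964, 'cy': 207.57007362652982, 'tool_from_camera': array([[-8.61469119e-04,  2.62031154e-01, -9.65059031e-01,
        -1.71476250e-01],
       [ 9.99999625e-01,  3.12917972e-04, -8.07696228e-04,
         2.36088505e-04],
       [ 9.03427405e-05, -9.65059364e-01, -2.62031325e-01,
        -7.16400883e-02],
       [ 0.00000000e+00,  0.00000000e+00,  0.00000000e+00,
         1.00000000e+00]])}
```

View pics/a_scene.png

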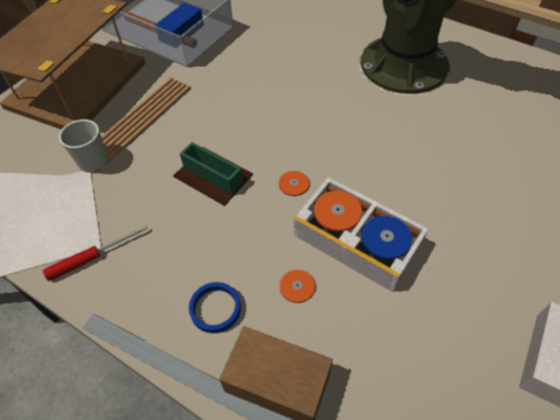

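View pics/a_top.png

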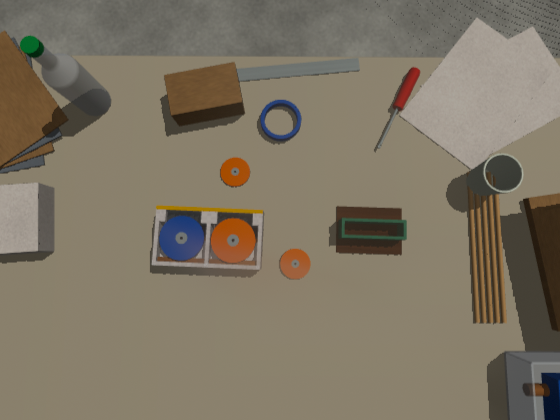

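View pics/a_wrist.png

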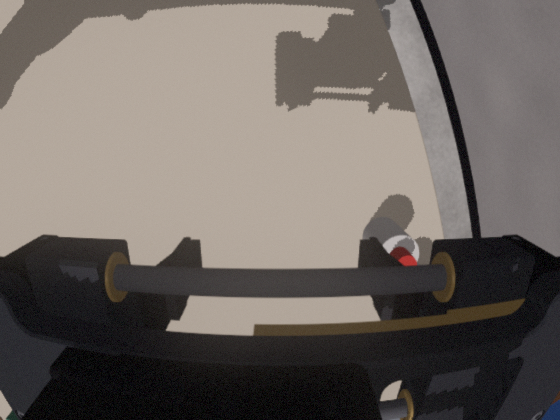

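Orange candidates in the top view are (233,240) in the tray and two smaller loose ones at (235,172) and (295,264). The one in the tray is the largest, so it should be the one meant. I'll confirm that in a crop and measure.

```bash
cat > h.py <<'E'
import numpy as np, cv2
from scipy.spatial.transform import Rotation as R
from plant import status, viewer, finder
def Rm(rpy): return R.from_euler('xyz',rpy,degrees=True).as_matrix()
def ray(cam,px):
    c=viewer.calibration(cam); f=210/np.tan(np.radians(c['fovy']/2))
    px=np.atleast_2d(px).astype(float)
    d=np.c_[(px[:,0]-c['cx'])/f,-(px[:,1]-c['cy'])/f,-np.ones(len(px))]
    return np.array(c['position']), d@Rm(c['orientation']).T
def at_z(cam,px,z):
    p,d=ray(cam,px); return p+d*((z-p[2])/d[:,2])[:,None]
def proj(cam,P):
    c=viewer.calibration(cam); f=210/np.tan(np.radians(c['fovy']/2))
    q=(np.atleast_2d(P)-c['position'])@Rm(c['orientation'])
    return np.c_[c['cx']-f*q[:,0]/q[:,2], c['cy']+f*q[:,1]/q[:,2]]
E
python3 - <<'E'
from h import *
a=cv2.imread('pics/a_top.png'); s=cv2.imread('pics/a_scene.png')
for n,im in(("top",a),("scene",s)):
    hsv=cv2.cvtColor(im,cv2.COLOR_BGR2HSV)
    for nm,m in(("or",cv2.inRange(hsv,(3,180,120),(14,255,255))),("bl",cv2.inRange(hsv,(105,150,60),(125,255,255))),("gr",cv2.inRange(hsv,(65,80,25),(95,255,255))),("ye",cv2.inRange(hsv,(17,180,150),(30,255,255)))):
        k,l,st,c=cv2.connectedComponentsWithStats(m)
        for i in range(1,k):
            if st[i,4]>60:
                e=cv2.minAreaRect(np.argwhere(l==i)[:,::-1].astype(np.float32))
                print(n,nm,st[i],e, at_z(n,[e[0]],.058)[0].round(4))
cv2.imwrite('pics/c1.png',cv2.resize(a[150:300,130:330],None,fx=4,fy=4,interpolation=2))
cv2.imwrite('pics/c2.png',cv2.resize(a[190:270,320:420],None,fx=7,fy=7,interpolation=2))
cv2.imwrite('pics/c3.png',cv2.resize(s[130:300,160:440],None,fx=2.8,fy=2.8,interpolation=2))
E
```

```text
top or [220 158  30  28 597] ((234.5, 171.5), (27.0, 29.0), 90.0) [0.6657 0.0915 0.058 ]
top or [ 211  218   45   37 1132] ((233.66419982910156, 235.18072509765625), (44.37736892700195, 34.31106948852539), 9.865806579589844) [0.5353 0.0909 0.058 ]
top or [281 249  29  17 284] ((296.16876220703125, 255.62364196777344), (28.210657119750977, 13.722955703735352), 12.26477336883545) [ 0.495  -0.0346  0.058 ]
top bl [261 100  39  38 311] ((280.0, 118.5), (37.0, 38.0), 90.0) [ 0.7787 -0.0013  0.058 ]
top bl [160 216  43  43 877] ((178.40524291992188, 234.7645721435547), (34.404029846191406, 44.646697998046875), 46.27302551269531) [0.5357 0.2018 0.058 ]
top gr [ 20  36  24  21 374] ((31.750001907348633, 46.25000762939453), (24.041629791259766, 17.677669525146484), 45.0) [0.9357 0.5278 0.058 ]
top gr [342 219  64  20 383] ((373.5, 228.5), (19.0, 63.0), 90.0) [ 0.5499 -0.1905  0.058 ]
top ye [156 206 107   7 324] ((209.00473022460938, 208.89151000976562), (106.16057586669922, 3.084043025970459), 2.4895527362823486) [0.5883 0.1417 0.058 ]
scene or [279 172  30  23 489] ((293.5, 183.0), (22.0, 2
[... 412 characters left out ...]
42993164) [ 0.2056 -0.5639  0.058 ]
scene bl [ 362  216   50   43 1526] ((386.5, 237.0), (42.0, 49.0), 90.0) [0.5343 0.1976 0.058 ]
scene bl [190 283  50  48 656] ((214.5, 306.5), (47.0, 49.0), 90.0) [0.8066 0.0154 0.058 ]
scene gr [ 181  143   62   50 1552] ((211.38760375976562, 167.20872497558594), (66.98353576660156, 26.278676986694336), 28.300756454467773) [ 0.5702 -0.1729  0.058 ]
scene ye [38 61 15 10 68] ((45.24589920043945, 65.29507446289062), (5.377549171447754, 14.596205711364746), 50.194427490234375) [ 0.5263 -0.7113  0.058 ]
scene ye [296 217 103  59 284] ((347.0679016113281, 245.87896728515625), (117.33495330810547, 2.8150861263275146), 29.275251388549805) [0.5883 0.1461 0.058 ]
```

View pics/c1.png

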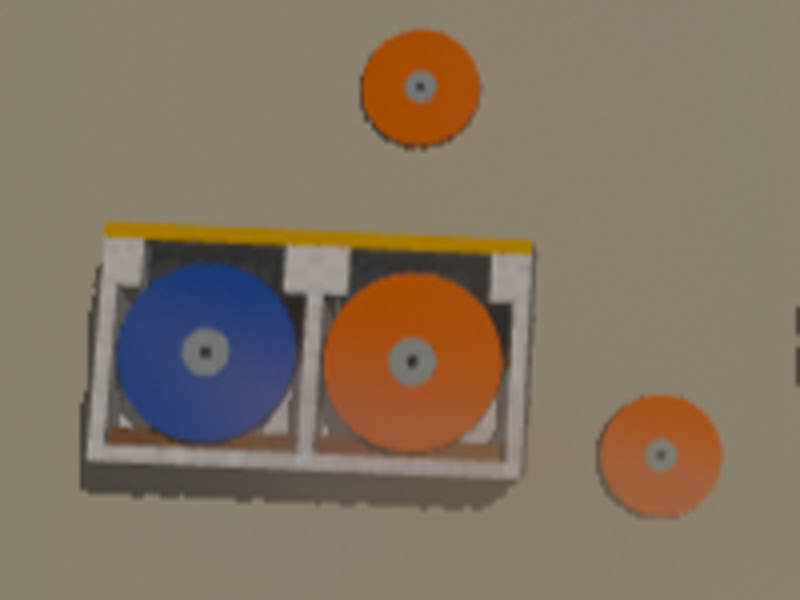

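View pics/c2.png

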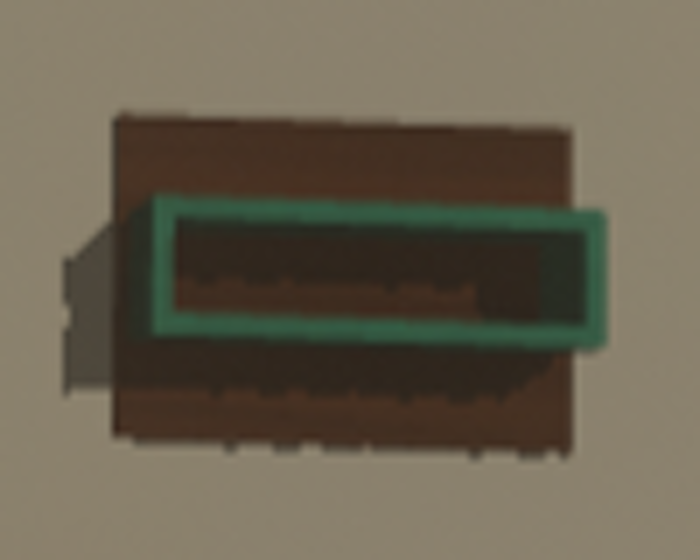

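View pics/c3.png

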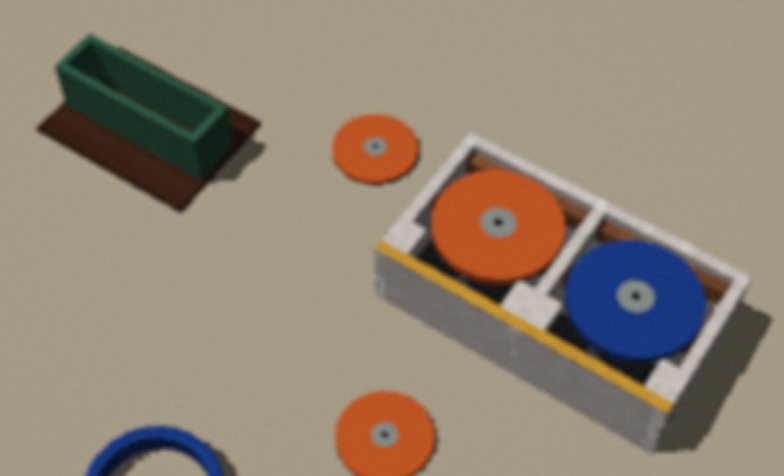

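```bash
cat > m.py <<'E'
from h import *
from scipy.optimize import least_squares
def un(p,s,o): return (np.array(p,float)+.5)/s-.5+np.array(o)
tt=un([(104,222),(533,242),(520,480),(88,460)],4,(130,150))
ts=un([(668,410),(377,247),(472,135),(748,280)],2.8,(160,130))
wt=un([(412,361)],4,(130,150)); ws=un([(498,222)],2.8,(160,130))
bt=un([(206,352)],4,(130,150)); bs=un([(636,297)],2.8,(160,130))
tc=np.array([(.06,.108,.058),(.06,-.108,.058),(-.06,-.108,.058),(-.06,.108,.058)])
sw=un([(152,194),(605,210),(605,350),(152,335)],7,(320,190))
sf=un([(113,113),(572,128),(572,458),(113,437)],7,(320,190))
swc=np.array([(.02,.066,.049),(.02,-.066,.049),(-.02,-.066,.049),(-.02,.066,.049)])
sfc=np.array([(.05,.07,.004),(.05,-.07,.004),(-.05,-.07,.004),(-.05,.07,.004)])
# scene view stand wall-top corners
ss=un([(230,132),(195,141),(57,67),(92,36)],2.8,(160,130)) 
def T(v,P): 
    c,s=np.cos(v[2]),np.sin(v[2]); P=np.atleast_2d(P)
    return np.c_[c*P[:,0]-s*P[:,1]+v[0], s*P[:,0]+c*P[:,1]+v[1],P[:,2]]
def fit(obs,x0):
    f=lambda v: np.concatenate([(proj(c,T(v,P))-px).ravel() for c,P,px in obs])
    r=least_squares(f,x0); return r.x,r.fun.round(1)
w=np.array([[-.006,-.052,.058]]); b=np.array([[-.006,.052,.058]])
if __name__=="__main__":
    for nm,o in(("top",[("top",tc,tt)]),("scene",[("scene",tc,ts)]),("both",[("top",tc,tt),("scene",tc,ts)]),("wheels",[("top",w,wt),("scene",w,ws),("top",b,bt),("scene",b,bs)])):
        v,r=fit(o,[.53,.14,0]); print(nm,v[:2].round(4),np.degrees(v[2]).round(2),r, "wheel@",T(v,w)[0].round(4))
    for nm,o in(("st wall",[("top",swc,sw)]),("st foot",[("top",sfc,sf)]),("stand both",[("top",swc,sw),("top",sfc,sf)])):
        v,r=fit(o,[.53,-.18,0]); print(nm,v[:2].round(4),np.degrees(v[2]).round(2),r)
    print(un([(0,0)],2.8,(160,130)),proj("scene",T(v,swc)).round(1).tolist(), ((proj("scene",T(v,swc))-[160,130])*2.8).round().tolist())
E
python3 m.py
```

```text
top [0.5313 0.1434] -2.33 [ 0.6 -0.  -0.2 -0.3  0.   0.1 -0.4  0.2] wheel@ [0.5231 0.0917 0.058 ]
scene [0.533  0.1439] -2.55 [-0.5  1.3 -0.7  0.3 -0.3 -1.2  1.5 -1. ] wheel@ [0.5247 0.0923 0.058 ]
both [0.5321 0.1437] -2.45 [ 0.5 -0.5 -0.3 -0.6 -0.1 -0.2 -0.6 -0.3 -0.3  0.8 -0.6  0.  -0.3 -1.5
  1.6 -1.6] wheel@ [0.5238 0.092  0.058 ]
wheels [0.5345 0.1444] -2.49 [ 0.1 -0.2  0.1 -0.1 -0.2 -0.4  0.  -0.4] wheel@ [0.5262 0.0927 0.058 ]
st wall [ 0.5507 -0.193 ] -1.71 [ 0.1  0.3 -0.   0.2  0.1 -0.2 -0.2 -0.3]
st foot [ 0.5507 -0.1927] -1.8 [ 0.7  0.1 -0.3  0.2 -0.2 -0.5 -0.2  0.2]
stand both [ 0.5507 -0.1928] -1.76 [ 0.1  0.3 -0.1  0.2  0.  -0.2 -0.2 -0.3  0.7  0.1 -0.2  0.2 -0.1 -0.5
 -0.1  0.2]
[[159.67857143 129.67857143]] [[229.3, 180.1], [179.5, 152.8], [192.1, 141.0], [241.4, 167.3]] [[194.0, 140.0], [55.0, 64.0], [90.0, 31.0], [228.0, 104.0]]
```

```bash
cat >> h.py <<'E'
def Rot(x,y):  # tool rotation from x dir and y dir
    x=np.array(x,float);x/=np.linalg.norm(x); y=np.array(y,float); y-=x*(x@y); y/=np.linalg.norm(y)
    return np.c_[x,y,np.cross(x,y)]
def cur():
    s=status.observe(); return np.array(s['tool_pos']),Rm(s['orientation']),s
def delta(p,Rt):
    p0,R0,_=cur()
    return (R0.T@(np.array(p)-p0)*100).round(2), R.from_matrix(R0.T@Rt).as_rotvec(degrees=True).round(2)
E
python3 - <<'E'
from h import *
p,R0,s=cur(); print(p,R0.round(3))
a=np.radians(-2.45); ty=np.array([-np.sin(a),np.cos(a),0])
for sg in(1,-1):
    print(sg,delta([.557,.091,.12],Rot([0,0,-1],sg*ty)))
E
```

```text
[0.22085461 0.61088559 0.21143156] [[-0.     0.34   0.94 ]
 [-0.001  0.94  -0.34 ]
 [-1.    -0.001  0.   ]]
1 (array([  9.2 , -37.46,  49.28]), array([-17.42,  -0.  ,   0.08]))
-1 (array([  9.2 , -37.46,  49.28]), array([1.6258e+02, 1.2000e-01, 1.0000e-02]))
```

Emit:
step_arm(motion=[{"rot": [-17.4, 0, 0], "delta_pos": [3, -37.5, 49.3], "claw": 0}, {"rot": [-17.4, 0, 0], "delta_pos": [3, -37.5, 49.3], "claw": 0}, {"rot": [-17.4, 0, 0], "delta_pos": [3, -37.5, 49.3], "claw": 0}, {"rot": [-17.4, 0, 0], "delta_pos": [3, -37.5, 49.3], "claw": 0}, {"rot": [-17.4, 0, 0], "delta_pos": [3, -37.5, 49.3], "claw": 0}, {"rot": [-17.4, 0, 0], "delta_pos": [3, -37.5, 49.3], "claw": 0}, {"rot": [-17.4, 0, 0], "delta_pos": [3, -37.5, 49.3], "claw": 0}, {"rot": [-17.4, 0, 0], "delta_pos": [3, -37.5, 49.3], "claw": 0}, {"rot": [-17.4, 0, 0], "delta_pos": [3, -37.5, 49.3], "claw": 0}, {"rot": [-17.4, 0, 0], "delta_pos": [3, -37.5, 49.3], "claw": 0}, {"rot": [-17.4, 0, 0], "delta_pos": [3, -37.5, 49.3], "claw": 0}, {"rot": [-17.4, 0, 0], "delta_pos": [3, -37.5, 49.3], "claw": 0}])

```text
time: 1.15
tool_pos: [0.4926, 0.19, 0.188]
orientation: [65.2, 90.0, 62.8]
contact_force: [0.3, 0.9, -0.5]
gripper_width: 0.015
```

```bash
cat > g.py <<'E'
from h import *
a=np.radians(-2.45); ty=np.array([-np.sin(a),np.cos(a),0]); tx=np.array([np.cos(a),np.sin(a),0])
E
python3 - <<'E'
from g import *
p,_,s=cur(); print(s['time'],p,s['gripper_width'])
print(delta([.557,.091,.12],Rot([0,0,-1],ty)))
E
```

```text
1.15 [0.49259491 0.18995597 0.1880267 ] 0.014998669902094822
(array([ 6.8 , -9.61,  6.86]), array([-0.01,  0.01, -0.02]))
```

Emit:
step_arm(motion=[{"rot": [0, 0, 0], "delta_pos": [0, -9.0, 6.4], "claw": 0}, {"rot": [0, 0, 0], "delta_pos": [0, -9.0, 6.4], "claw": 0}, {"rot": [0, 0, 0], "delta_pos": [0, -9.0, 6.4], "claw": 0}, {"rot": [0, 0, 0], "delta_pos": [0, -9.0, 6.4], "claw": 0}, {"rot": [0, 0, 0], "delta_pos": [0, -9.0, 6.4], "claw": 0}, {"rot": [0, 0, 0], "delta_pos": [0, -9.0, 6.4], "claw": 0}])

```text
time: 1.65
tool_pos: [0.5515, 0.1002, 0.1877]
orientation: [150.5, 89.9, 148.0]
contact_force: [0.1, 1.3, -0.3]
gripper_width: 0.0007
```

```bash
python3 - <<'E'
from g import *
p,_,s=cur(); print(s['time'],p,s['gripper_width'])
print(delta([.557,.091,.10],Rot([0,0,-1],ty)))
im=viewer.snapshot("scene"); cv2.imwrite("pics/b_s.png",cv2.resize(im[100:310,160:440,::-1],None,fx=2.8,fy=2.8,interpolation=2))
print(s['q'])
E
```

```text
1.65 [0.55146441 0.10022373 0.18767003] 0.0007035668491619929
(array([ 8.77, -0.9 ,  0.6 ]), array([ 0.02, -0.06, -0.04]))
[-30.70934285   8.3175772   19.58251168  98.73633924  -2.95180785
  73.49601411  77.09811364]
```

View pics/b_s.png

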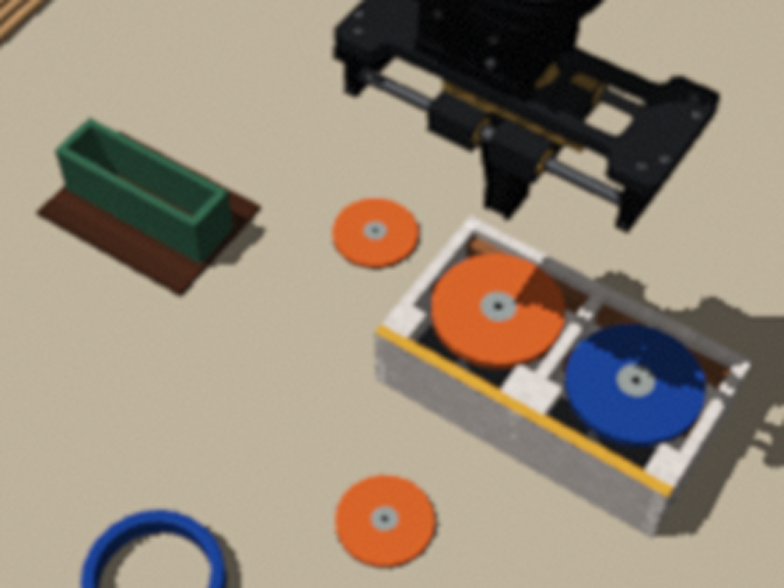

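Emit:
step_arm(motion=[{"rot": [0, 0, 0], "delta_pos": [3, -0.9, 0.6], "claw": 0}, {"rot": [0, 0, 0], "delta_pos": [6, -0.9, 0.6], "claw": 0}, {"rot": [0, 0, 0], "delta_pos": [8.8, -0.9, 0.6], "claw": 0}, {"rot": [0, 0, 0], "delta_pos": [8.8, -0.9, 0.6], "claw": 0}, {"rot": [0, 0, 0], "delta_pos": [8.8, -0.9, 0.6], "claw": 0}, {"rot": [0, 0, 0], "delta_pos": [8.8, -0.9, 0.6], "claw": 0}])

```text
time: 2.2
tool_pos: [0.5584, 0.0913, 0.1016]
orientation: [26.7, 89.9, 24.4]
contact_force: [0.3, 0.2, -0.4]
gripper_width: 0.0005
```

```bash
python3 - <<'E'
from g import *
print(delta([.557,.091,.059],Rot([0,0,-1],ty)))
E
```

```text
(array([ 4.26, -0.04, -0.14]), array([ 0.09,  0.1 , -0.05]))
```

Emit:
step_arm(motion=[{"rot": [0, 0, 0], "delta_pos": [0.7, 0, -0.1], "claw": 0}, {"rot": [0, 0, 0], "delta_pos": [1.3, 0, -0.1], "claw": 0}, {"rot": [0, 0, 0], "delta_pos": [2, 0, -0.1], "claw": 0}, {"rot": [0, 0, 0], "delta_pos": [2.7, 0, -0.1], "claw": 0}, {"rot": [0, 0, 0], "delta_pos": [3.4, 0, -0.1], "claw": 0}, {"rot": [0, 0, 0], "delta_pos": [4.2, 0, -0.1], "claw": 0}, {"rot": [0, 0, 0], "delta_pos": [4.3, 0, -0.1], "claw": 0}, {"rot": [0, 0, 0], "delta_pos": [4.3, 0, -0.1], "claw": 0}])

```text
time: 2.87
tool_pos: [0.556, 0.0898, 0.0561]
orientation: [-160.1, 89.9, -162.5]
contact_force: [0.6, 0.3, 0.1]
gripper_width: 0.0005
```

```bash
python3 - <<'E'
from g import *
p,_,s=cur(); print(s['time'],p,s['contact_force'])
im=viewer.snapshot("scene"); cv2.imwrite("pics/c_s.png",cv2.resize(im[100:310,160:440,::-1],None,fx=2.8,fy=2.8,interpolation=2))
E
```

```text
2.8667 [0.55600554 0.08976523 0.05606684] [0.5674697  0.33513985 0.08045621]
```

View pics/c_s.png

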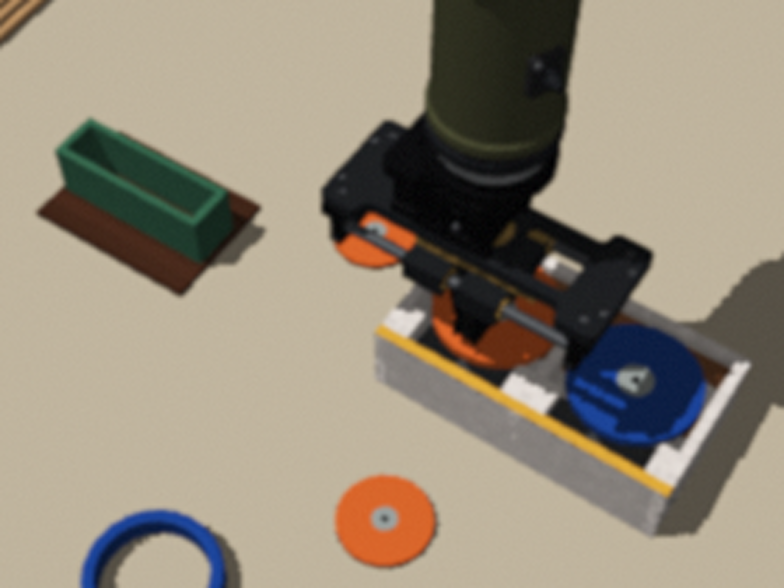

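The wheel looks tipped behind the finger and no force is left on the tool, so I'll retreat straight up.

Emit:
step_arm(motion=[{"delta_pos": [-2, 0, 0], "rot": [0, 0, 0], "claw": 0}, {"delta_pos": [-4, 0, 0], "rot": [0, 0, 0], "claw": 0}, {"delta_pos": [-8, 0, 0], "rot": [0, 0, 0], "claw": 0}, {"delta_pos": [-12, 0, 0], "rot": [0, 0, 0], "claw": 4}, {"delta_pos": [-16, -4, 0], "rot": [0, 0, 0], "claw": 4}, {"delta_pos": [-16, -8, 0], "rot": [0, 0, 0], "claw": 4}, {"delta_pos": [-16, -12, 0], "rot": [0, 0, 0], "claw": 4}, {"delta_pos": [-16, -16, 0], "rot": [0, 0, 0], "claw": 4}, {"delta_pos": [-16, -16, 0], "rot": [0, 0, 0], "claw": 4}])

```text
time: 3.67
tool_pos: [0.549, -0.08, 0.2188]
orientation: [-54.6, 89.7, -57.7]
contact_force: [-0.6, -0.2, 0.8]
gripper_width: 0.0327
```

```bash
python3 - <<'E'
from g import *
p,_,s=cur(); print(s['time'],p,s['contact_force'])
for n in("scene","top"):
    im=viewer.snapshot(n); cv2.imwrite(f"pics/d_{n}.png",im[:,:,::-1])
    x=im[160:300,270:450] if n=="scene" else im[190:290,140:280]
    cv2.imwrite(f"pics/d_{n}c.png",cv2.resize(x[:,:,::-1],None,fx=4,fy=4,interpolation=2))
E
```

```text
3.6667 [ 0.54904213 -0.07997778  0.21883325] [-0.61684719 -0.21253708  0.77142107]
```

View pics/d_scenec.png

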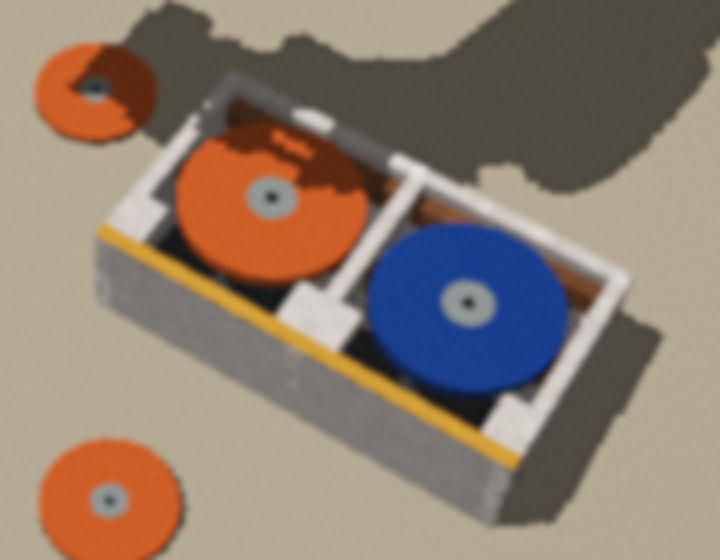

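View pics/d_topc.png

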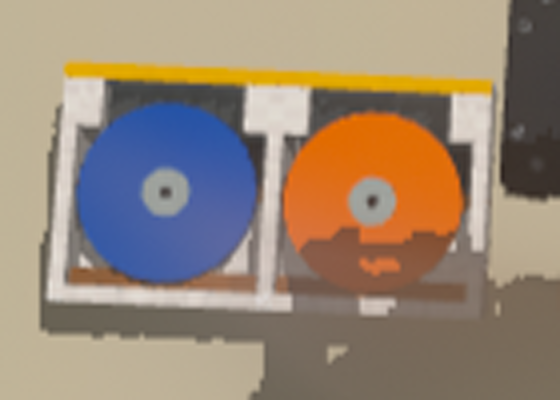

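The wheel is flat again after the retreat. I'll check how the wheel and finger looked at the bottom of the press.

```bash
python3 - <<'E'
from g import *
im=cv2.imread("pics/c_s.png")
cv2.imwrite("pics/e.png",cv2.resize(im[220:420,340:620],None,fx=2.8,fy=2.8,interpolation=2))
from m import T
def q(P): return (((proj("scene",T([.5335,.144,a],P))-[160,100])*2.8-[340,220])*2.8).round()
print("flat edge",q([.039,-.052,.058]),"tilted edge 41",q([.031,-.052,.028]), "fingertip",proj("scene",[[.556,.0898,.031]]),q([.025,-.052,.031]))
from m import un
d=cv2.imread("pics/d_top.png");
# hub centres now
print(at_z("top",un([(371,201),(165,192)],4,(140,190)),.058).round(4), at_z("scene",un([(271,198),(468,303)],4,(270,160)),.058).round(4))
E
```

```text
flat edge [[342. 363.]] tilted edge 41 [[353. 409.]] fingertip [[327.74879521 227.25684696]] [[367. 385.]]
[[0.5259 0.0933 0.058 ]
 [0.53   0.1967 0.058 ]] [[0.5271 0.0925 0.058 ]
 [0.5311 0.1963 0.058 ]]
```

View pics/e.png

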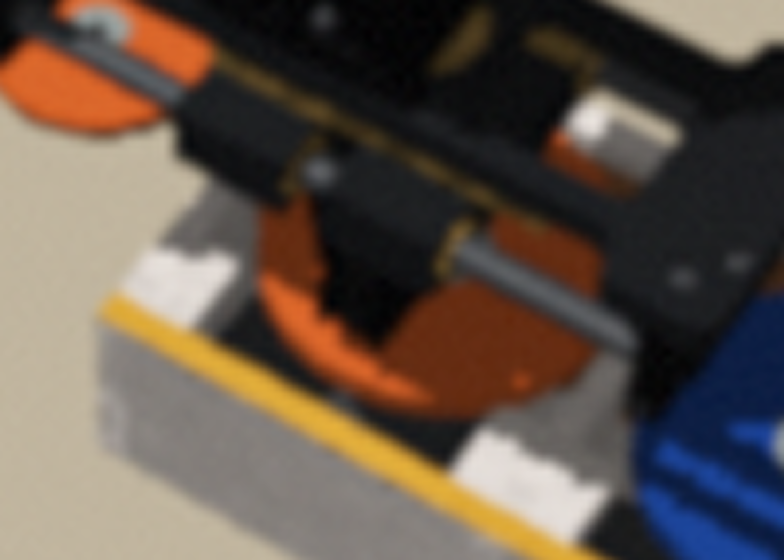

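The wheel was only tilted about 30–40°, and the fingertip showed about 8 mm higher than the reading implied. I'll press again in stages, deeper, at the refined x.

Emit:
step_arm(motion=[{"delta_pos": [0, 4, 0], "rot": [0, 0, 0], "claw": 0}, {"delta_pos": [0, 8, 0], "rot": [0, 0, 0], "claw": 0}, {"delta_pos": [0, 12, 0], "rot": [0, 0, 0], "claw": 0}, {"delta_pos": [3, 16, 0], "rot": [0, 0, 0], "claw": 0}, {"delta_pos": [6, 16, 0], "rot": [0, 0, 0], "claw": 0}, {"delta_pos": [10, 16, 0], "rot": [0, 0, 0], "claw": 0}, {"delta_pos": [10, 16, 0], "rot": [0, 0, 0], "claw": 0}, {"delta_pos": [10, 16, 0], "rot": [0, 0, 0], "claw": 0}, {"delta_pos": [10, 16, 0], "rot": [0, 0, 0], "claw": 0}, {"delta_pos": [10, 16, 0], "rot": [0, 0, 0], "claw": 0}])

```text
time: 4.6
tool_pos: [0.5587, 0.0901, 0.12]
orientation: [19.1, 89.7, 16.6]
contact_force: [-0.8, 0.4, 0.3]
gripper_width: 0.0003
```

```bash
python3 - <<'E'
from g import *
p,R0,s=cur(); print(s['time'],p,R0.round(3))
print(delta([.5585,.091,.055],Rot([0,0,-1],ty)))
E
```

```text
4.6 [0.55874518 0.09012119 0.12004028] [[ 0.005  0.044  0.999]
 [ 0.001  0.999 -0.044]
 [-1.     0.002  0.004]]
(array([ 6.5 ,  0.08, -0.06]), array([-0.06,  0.26, -0.09]))
```

Emit:
step_arm(motion=[{"delta_pos": [2, 0.1, 0], "rot": [0, 0, 0], "claw": 0}, {"delta_pos": [4, 0.1, 0], "rot": [0, 0, 0], "claw": 0}, {"delta_pos": [4.7, 0.1, 0], "rot": [0, 0, 0], "claw": 0}, {"delta_pos": [5.2, 0.1, 0], "rot": [0, 0, 0], "claw": 0}, {"delta_pos": [5.7, 0.1, 0], "rot": [0, 0, 0], "claw": 0}, {"delta_pos": [6.2, 0.1, 0], "rot": [0, 0, 0], "claw": 0}, {"delta_pos": [6.5, 0.1, 0], "rot": [0, 0, 0], "claw": 0}, {"delta_pos": [6.8, 0.1, 0], "rot": [0, 0, 0], "claw": 0}, {"delta_pos": [7.0, 0.1, 0], "rot": [0, 0, 0], "claw": 0}, {"delta_pos": [7.0, 0.1, 0], "rot": [0, 0, 0], "claw": 0}, {"delta_pos": [7.0, 0.1, 0], "rot": [0, 0, 0], "claw": 0}])

```text
time: 5.52
tool_pos: [0.5568, 0.091, 0.0472]
orientation: [32.0, 90.0, 29.5]
contact_force: [0.5, -0.1, -0.0]
gripper_width: 0.001
```

```bash
python3 - <<'E'
from g import *
p,_,s=cur(); print(s['time'],p,s['contact_force'])
im=viewer.snapshot("scene"); cv2.imwrite("pics/f.png",cv2.resize(im[170:260,270:400,::-1],None,fx=6,fy=6,interpolation=2))
print(((proj("scene",[[*p[:2],p[2]-.025]])-[270,170])*6).round())
E
```

```text
5.5167 [0.55681116 0.09103659 0.04718909] [ 0.46977315 -0.05103765 -0.03324106]
[[347. 362.]]
```

View pics/f.png

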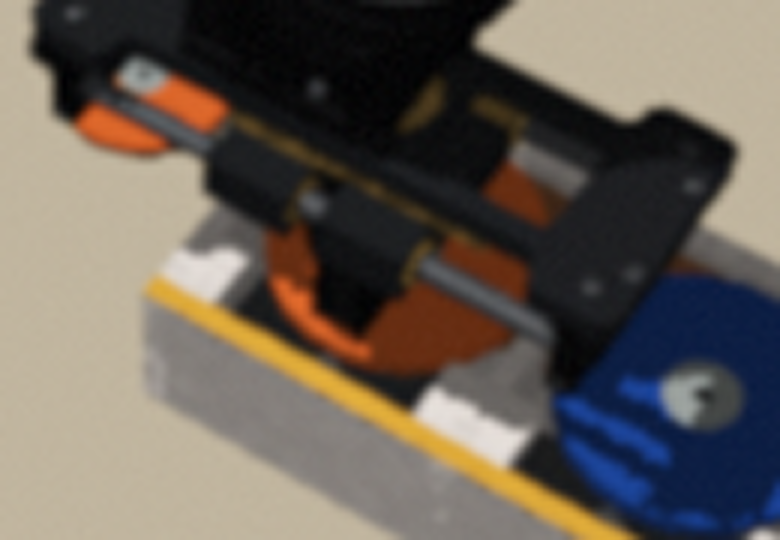

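```bash
python3 - <<'E'
from g import *
from m import T
im=viewer.snapshot("scene").copy(); w=viewer.snapshot("wrist"); cv2.imwrite("pics/f_w.png",w[:,:,::-1])
v=[.534,.144,a]
S=6;crop=cv2.resize(im[170:260,270:400,::-1],None,fx=S,fy=S,interpolation=2)
t=np.linspace(0,2*np.pi,100)
for th,col in((0,(255,255,255)),(30,(0,255,0)),(50,(255,255,0)),(65,(255,0,255))):
    h=np.radians(th); u=np.array([np.cos(h),-np.sin(h)]); n=np.array([np.sin(h),np.cos(h)])
    c=np.array([0,.050])-.006*u+.008*n
    P=np.c_[c[0]+.045*np.cos(t)*u[0], -.052+.045*np.sin(t), c[1]+.045*np.cos(t)*u[1]]
    q=((proj("scene",T(v,P))-[270,170]+.5)*S).astype(int)
    cv2.polylines(crop,[q],True,col,1)
cv2.imwrite("pics/f2.png",crop)
E
```

```text
(no output)
```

View pics/f2.png

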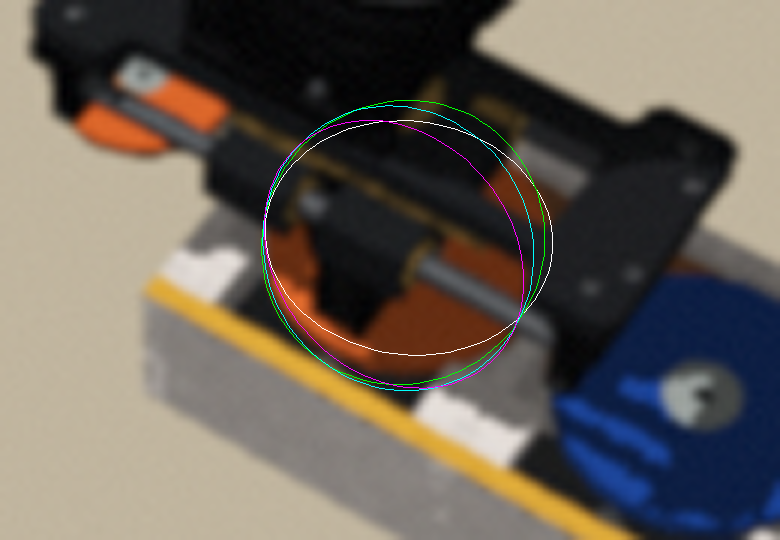

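View pics/f_w.png

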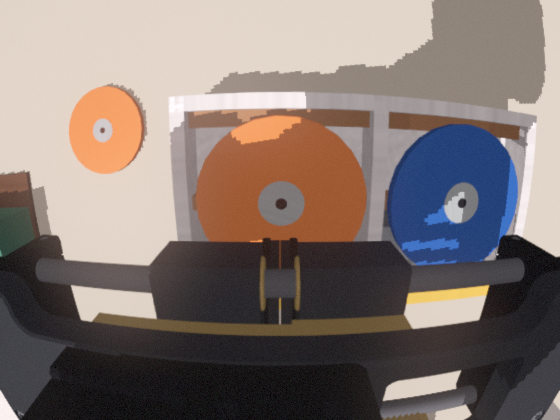

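```bash
cat >> h.py <<'E'
def wray(px,p,R0):
    c=viewer.calibration("wrist"); f=210/np.tan(np.radians(c['fovy']/2)); M=np.array(c['tool_from_camera'])
    px=np.atleast_2d(px).astype(float); d=px-[c['cx'],c['cy']]; r=np.linalg.norm(d,axis=1); th=r/f
    dc=np.c_[np.sin(th)*d[:,0]/r,-np.sin(th)*d[:,1]/r,-np.cos(th)]
    return p+R0@M[:3,3], dc@M[:3,:3].T@R0.T
def wproj(P,p,R0):
    c=viewer.calibration("wrist"); f=210/np.tan(np.radians(c['fovy']/2)); M=np.array(c['tool_from_camera'])
    q=((np.atleast_2d(P)-p)@R0-M[:3,3])@M[:3,:3]
    th=np.arctan2(np.hypot(q[:,0],q[:,1]),-q[:,2]); r=f*th; h=np.hypot(q[:,0],q[:,1])
    return np.c_[c['cx']+r*q[:,0]/h, c['cy']-r*q[:,1]/h]
E
python3 - <<'E'
from g import *
from m import T
p,R0,s=cur()
print(p, R0.round(3))
v=[.534,.144,a]
print("blue hub",wproj(T(v,[[-.006,.052,.058]]),p,R0),"tray corners",wproj(T(v,[[-.06,-.108,.058],[-.06,.108,.058],[-.06,0,.058],[.06,.108,.058]]),p,R0).round().tolist())
print("orange hub flat",wproj(T(v,[[-.006,-.052,.058]]),p,R0))
print("tips",wproj(p+R0@[.025,0,0],p,R0))
for th in(0,10,20,30,45,60):
    h=np.radians(th); u=np.array([np.cos(h),-np.sin(h)]); n=np.array([np.sin(h),np.cos(h)])
    c=np.array([0,.050])-.006*u+.008*n; e=c-.045*u
    print(th,wproj(T(v,[[c[0],-.052,c[1]],[e[0],-.052,e[1]],[c[0],-.097,c[1]],[c[0],-.007,c[1]]]),p,R0).round().tolist())
E
```

```text
[0.55687725 0.09102136 0.04730369] [[ 0.     0.043  0.999]
 [ 0.     0.999 -0.043]
 [-1.     0.     0.   ]]
blue hub [[461.07863945 201.95567839]] tray corners [[168.0, 98.0], [537.0, 118.0], [382.0, 98.0], [508.0, 294.0]]
orange hub flat [[278.71073436 201.42341025]]
tips [[278.931217  234.8628847]]
0 [[279.0, 201.0], [279.0, 112.0], [193.0, 202.0], [365.0, 202.0]]
10 [[279.0, 205.0], [279.0, 116.0], [192.0, 205.0], [365.0, 205.0]]
20 [[279.0, 208.0], [279.0, 124.0], [192.0, 208.0], [365.0, 208.0]]
30 [[279.0, 212.0], [279.0, 136.0], [192.0, 211.0], [365.0, 211.0]]
45 [[279.0, 216.0], [279.0, 162.0], [193.0, 216.0], [365.0, 216.0]]
60 [[279.0, 221.0], [279.0, 195.0], [193.0, 220.0], [364.0, 220.0]]
```

```bash
python3 - <<'E'
from g import *
im=viewer.snapshot("scene"); w=viewer.snapshot("wrist")
def br(x): return np.clip((x/255.)**.5*255*1.1,0,255).astype(np.uint8)
cv2.imwrite("pics/g1.png",cv2.resize(br(im[195:245,300:370,::-1]),None,fx=11,fy=11,interpolation=0))
cv2.imwrite("pics/g2.png",cv2.resize(br(w[100:340,160:400,::-1]),None,fx=2.5,fy=2.5,interpolation=2))
p,R0,s=cur()
for z in(.022,.03,.035,.04,.045,.05): print(z,((proj("scene",[[p[0]+.0095,p[1],z],[p[0],p[1],z]])-[300,195]+.5)*11).round().tolist())
E
```

```text
0.022 [[284.0, 435.0], [312.0, 395.0]]
0.03 [[287.0, 410.0], [314.0, 370.0]]
0.035 [[288.0, 394.0], [316.0, 354.0]]
0.04 [[290.0, 378.0], [317.0, 339.0]]
0.045 [[291.0, 362.0], [319.0, 322.0]]
0.05 [[293.0, 346.0], [321.0, 306.0]]
```

View pics/g1.png

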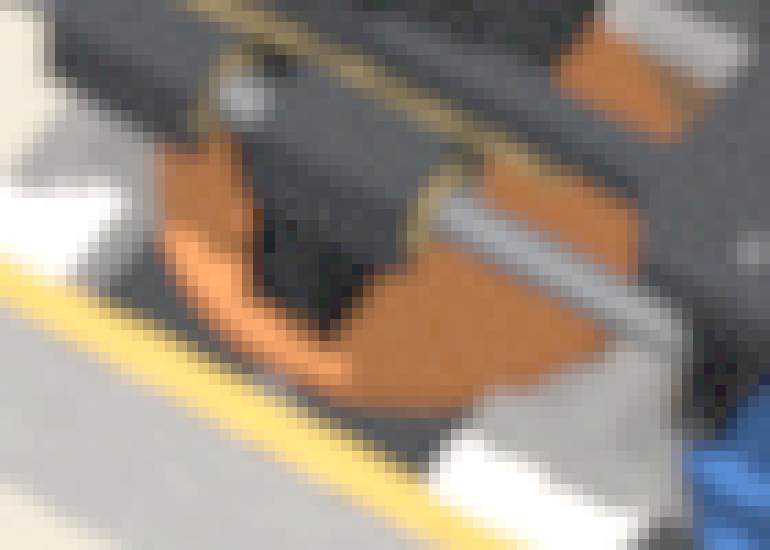

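View pics/g2.png

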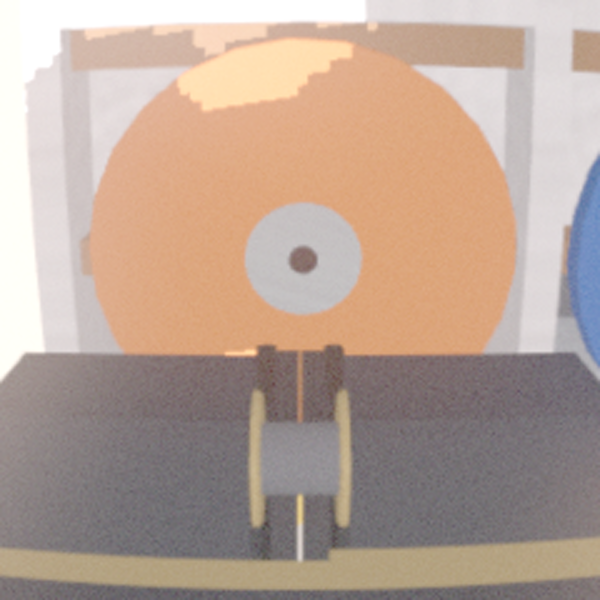

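```bash
python3 - <<'E'
from g import *
p,R0,s=cur()
for z in(.022,.03,.035,.04,.045,.05,.055): print(z,((proj("scene",[[p[0]+.0095,p[1]+.015,z],[p[0]+.0095,p[1]-.015,z],[p[0]-.0095,p[1]+.015,z],[p[0]-.0095,p[1]-.015,z]])-[300,195]+.5)*11).round().tolist())
print("body corner",((proj("scene",[[p[0],p[1],p[2]]])-[300,195]+.5)*11).round().tolist())
E
```

```text
0.022 [[360.0, 474.0], [210.0, 396.0], [414.0, 395.0], [264.0, 319.0]]
0.03 [[363.0, 449.0], [211.0, 371.0], [417.0, 370.0], [266.0, 293.0]]
0.035 [[365.0, 433.0], [213.0, 355.0], [419.0, 354.0], [268.0, 277.0]]
0.04 [[367.0, 417.0], [214.0, 339.0], [421.0, 338.0], [269.0, 261.0]]
0.045 [[369.0, 402.0], [215.0, 323.0], [423.0, 322.0], [270.0, 245.0]]
0.05 [[371.0, 386.0], [216.0, 307.0], [425.0, 305.0], [272.0, 229.0]]
0.055 [[372.0, 369.0], [217.0, 291.0], [427.0, 289.0], [273.0, 212.0]]
body corner [[320.0, 315.0]]
```

```bash
python3 - <<'E'
from g import *
p,R0,s=cur()
for L in(.025,.015,.005,-.005,-.02,-.04):
  print(L,wproj(p+np.array([[L,0,-.0095],[L,.0,0],[L,0,.0095],[L,.0095,-.0095],[L,.015,-.0095]])@R0.T,p,R0).round().tolist())
E
```

```text
0.025 [[279.0, 221.0], [279.0, 235.0], [279.0, 249.0], [294.0, 221.0], [303.0, 221.0]]
0.015 [[279.0, 226.0], [279.0, 240.0], [279.0, 255.0], [295.0, 226.0], [304.0, 226.0]]
0.005 [[279.0, 231.0], [279.0, 247.0], [279.0, 261.0], [295.0, 231.0], [305.0, 231.0]]
-0.005 [[279.0, 237.0], [279.0, 253.0], [279.0, 269.0], [296.0, 237.0], [306.0, 237.0]]
-0.02 [[279.0, 248.0], [279.0, 265.0], [279.0, 281.0], [298.0, 248.0], [309.0, 248.0]]
-0.04 [[279.0, 265.0], [279.0, 283.0], [279.0, 301.0], [300.0, 265.0], [312.0, 264.0]]
```

```bash
python3 - <<'E'
from g import *
P=np.array([.5515,.1002])
for z in(.1627,.175,.185,.19,.2): print(z,[((proj("scene",[[P[0]+dx,P[1]+dy,z]])-[160,100]+.5)*2.8).round().tolist() for dx,dy in((0,0),(.0095,.01),(.0095,-.01),(-.0095,.01))])
# prong ends
for z in(.2,.22,.2327,.25): print(z,[((proj("scene",[[P[0]+dx,P[1]+dy,z]])-[160,100]+.5)*2.8).round().tolist() for dx,dy in((.0375,.095),(0,.095),(.0375,-.095))])
E
```

```text
0.1627 [[[502.0, 240.0]], [[509.0, 258.0]], [[480.0, 244.0]], [[524.0, 237.0]]]
0.175 [[[503.0, 227.0]], [[511.0, 245.0]], [[481.0, 231.0]], [[526.0, 224.0]]]
0.185 [[[505.0, 217.0]], [[512.0, 235.0]], [[482.0, 221.0]], [[528.0, 213.0]]]
0.19 [[[505.0, 211.0]], [[513.0, 229.0]], [[482.0, 215.0]], [[528.0, 208.0]]]
0.2 [[[507.0, 200.0]], [[514.0, 218.0]], [[483.0, 204.0]], [[530.0, 197.0]]]
0.2 [[[628.0, 317.0]], [[658.0, 270.0]], [[333.0, 177.0]]]
0.22 [[[633.0, 296.0]], [[664.0, 248.0]], [[332.0, 154.0]]]
0.2327 [[[637.0, 282.0]], [[668.0, 233.0]], [[331.0, 139.0]]]
0.25 [[[642.0, 262.0]], [[673.0, 213.0]], [[331.0, 118.0]]]
```

Three checks agree that the real fingertip is about 31 mm behind the documented one, at about 6 mm behind the reported TCP:
- the finger outline in the scene view;
- the finger row in the wrist view;
- the wheel tilting only about 15° at this depth.

The wrist camera itself matches the reported pose. I'll press further in small steps and watch the force.

Emit:
step_arm(motion=[{"delta_pos": [0.3, 0, 0.1], "rot": [0, 0, 0], "claw": 0}, {"delta_pos": [0.6, 0, 0.2], "rot": [0, 0, 0], "claw": 0}, {"delta_pos": [0.9, 0, 0.2], "rot": [0, 0, 0], "claw": 0}, {"delta_pos": [1.2, 0, 0.2], "rot": [0, 0, 0], "claw": 0}, {"delta_pos": [1.2, 0, 0.2], "rot": [0, 0, 0], "claw": 0}])

```text
time: 6.18
tool_pos: [0.5581, 0.0907, 0.0341]
orientation: [-161.3, 89.9, -163.8]
contact_force: [-1.0, 0.2, -0.3]
gripper_width: 0.0003
```

```bash
python3 - <<'E'
from g import *
p,_,s=cur(); print(s['time'],p,s['contact_force'])
w=viewer.snapshot("wrist"); cv2.imwrite("pics/h_w.png",w[:,:,::-1])
im=viewer.snapshot("scene"); cv2.imwrite("pics/h.png",cv2.resize(im[170:260,270:400,::-1],None,fx=6,fy=6,interpolation=2))
E
```

```text
6.1833 [0.55806343 0.09072544 0.03408158] [-0.96683213  0.21502874 -0.28276661]
```

View pics/h_w.png

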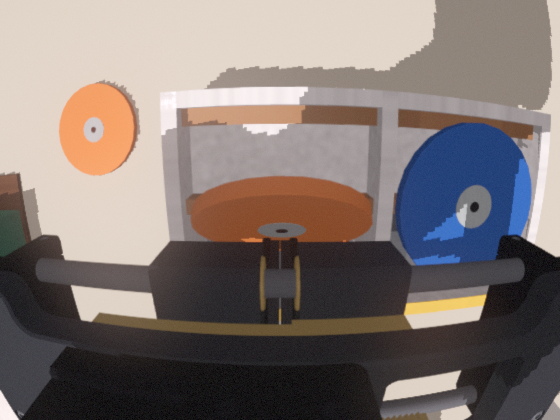

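View pics/h.png

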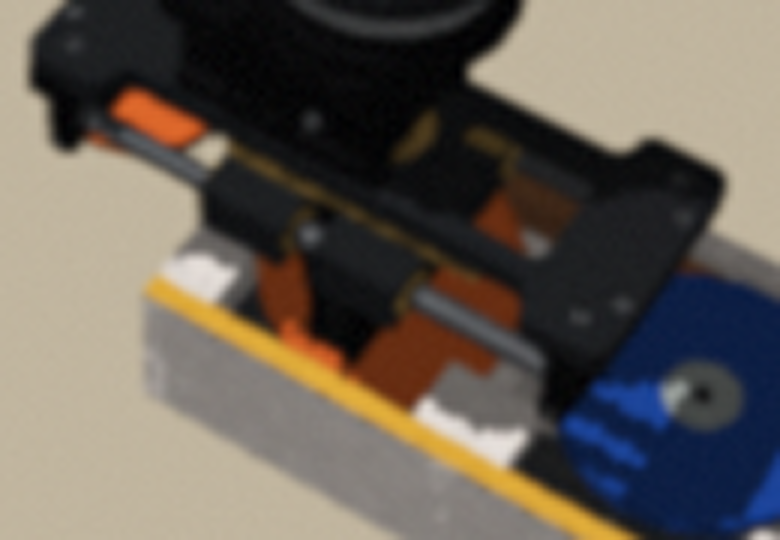

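The wheel has tipped steeply. I'll press a little more, then retreat up.

Emit:
step_arm(motion=[{"delta_pos": [0.3, 0, 0], "rot": [0, 0, 0], "claw": 0}, {"delta_pos": [0.5, 0, 0], "rot": [0, 0, 0], "claw": 0}, {"delta_pos": [0.5, 0, 0], "rot": [0, 0, 0], "claw": 0}, {"delta_pos": [0.5, 0, 0], "rot": [0, 0, 0], "claw": 0}, {"delta_pos": [-2, 0, 0.3], "rot": [0, 0, 0], "claw": 0}, {"delta_pos": [-5, 0, 0.6], "rot": [0, 0, 0], "claw": 0}, {"delta_pos": [-9, 0, 0.6], "rot": [0, 0, 0], "claw": 0}, {"delta_pos": [-13, 0, 0], "rot": [0, 0, 0], "claw": 4}, {"delta_pos": [-17, 0, 0], "rot": [0, 0, 0], "claw": 4}, {"delta_pos": [-19, -4, 0], "rot": [0, 0, 0], "claw": 4}, {"delta_pos": [-19, -8, 0], "rot": [0, 0, 0], "claw": 4}, {"delta_pos": [-19, -12, 0], "rot": [0, 0, 0], "claw": 4}])

```text
time: 7.28
tool_pos: [0.5547, -0.0297, 0.2277]
orientation: [9.2, 89.7, 6.9]
contact_force: [0.8, -1.1, -0.4]
gripper_width: 0.0257
```

```bash
python3 - <<'E'
from g import *
p,R0,s=cur(); print(s['time'],p,s['contact_force'])
for n in("scene","top","wrist"):
    im=viewer.snapshot(n); cv2.imwrite(f"pics/i_{n}.png",im[:,:,::-1])
    if n=="wrist": continue
    x=im[160:300,270:450] if n=="scene" else im[190:290,140:280]
    cv2.imwrite(f"pics/i_{n}c.png",cv2.resize(x[:,:,::-1],None,fx=4,fy=4,interpolation=2))
np.savez("i_pose.npz",p=p,R=R0)
E
```

```text
7.2833 [ 0.5547257  -0.02971784  0.22773203] [ 0.77327593 -1.06656282 -0.43969368]
```

View pics/i_scenec.png

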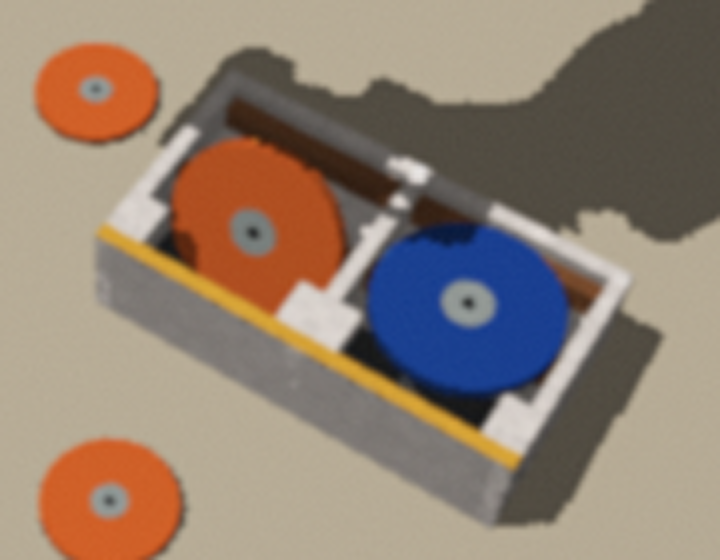

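View pics/i_topc.png

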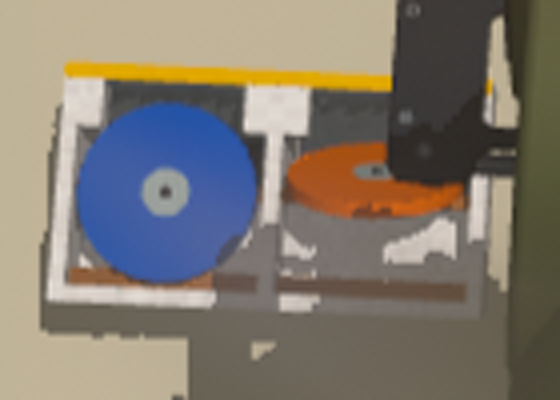

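View pics/i_wrist.png

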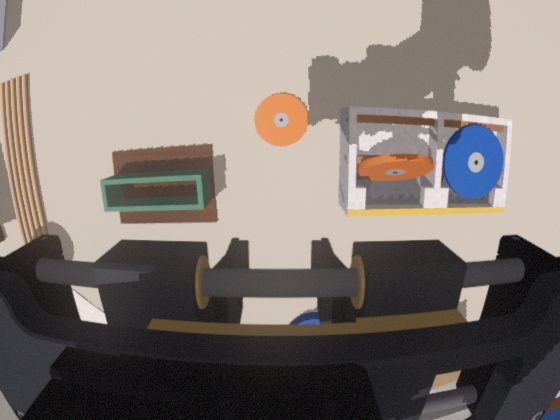

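```bash
cat > fitw.py <<'E'
from g import *
from m import T,un
from scipy.optimize import least_squares
d=np.load("i_pose.npz"); p0,R0=d['p'],d['R']
hs=un([(254,233)],4,(270,160))[0]; ht=un([(373,171)],4,(140,190))[0]; hw=np.array([395.,171.5])
v=[.534,.144,a]
t=np.linspace(0,2*np.pi,360)
def pts(x,y,z,h):
    u=np.array([np.cos(h),0,-np.sin(h)]); n=np.array([np.sin(h),0,np.cos(h)]); c=np.array([x,y,z])
    ring=.045*(np.outer(np.cos(t),u)+np.outer(np.sin(t),[0,1,0]))
    return c,u,n,T(v,[c+.004*n]),T(v,np.r_[c+.004*n+ring,c-.004*n+ring])
def f(q):
    c,u,n,hub,rim=pts(*q)
    s=proj("scene",rim); tp=proj("top",rim); w=wproj(rim,p0,R0)
    r=[*(proj("scene",hub)[0]-hs),*(proj("top",hub)[0]-ht),*(wproj(hub,p0,R0)[0]-hw)]
    r+= [s[:,0].min()-(270+170/4),s[:,1].min()-(160+136/4),s[:,0].max()-(270+346/4)]
    r+= [tp[:,1].max()-(190+217/4),tp[:,0].min()-(140+286/4)]
    r+= [w[:,0].min()-356.5,w[:,0].max()-433.5,w[:,1].min()-153,w[:,1].max()-182]
    return np.array(r)
if __name__=="__main__":
    r=least_squares(f,[0,-.052,.055,1.0]); print(r.x.round(4),np.degrees(r.x[3]),r.fun.round(1))
    c,u,n,hub,rim=pts(*r.x)
    print("centre world",T(v,[c]),"top edge world",T(v,[c-.045*u]),"foot",c+.045*u,"top tray",c-.045*u, "ridge dist",(np.array([0,0,.05])-c)@n,(np.array([-.008,0,.05])-c)@n)
E
python3 fitw.py
```

```text
[ 0.0071 -0.046   0.0539  1.1407] 65.35782234900442 [ 2.5 -1.  -2.3 -0.8 -2.2  1.5  1.9 -1.2  3.1 -0.4 -3.6 -3.7 -1.2  0.4
  0.4]
centre world [[0.53910399 0.09771858 0.05390894]] top edge world [[0.52035839 0.09852064 0.09481077]] foot [ 0.02584049 -0.04602094  0.01300712] top tray [-0.01168501 -0.04602094  0.09481077] ridge dist -0.008062999795972501 -0.015334435173897182
```

```bash
sed -i 's/\*(wproj(hub,p0,R0)\[0\]-hw)\]/]/; s/^    r+= \[w\[/    #&/' fitw.py; python3 fitw.py; python3 - <<'E'
from g import *
p,R0,s=cur(); print(p)
w=viewer.snapshot("wrist"); print(wproj(T:=np.array([[.534,.144,.058]]),p,R0)); cv2.imwrite("pics/j_w.png",w[:,:,::-1]); np.savez("j_pose.npz",p=p,R=R0)
cv2.imwrite("pics/j_wc.png",cv2.resize(w[90:230,330:530,::-1],None,fx=4,fy=4,interpolation=2))
E
```

```text
[ 0.0063 -0.0512  0.0455  1.1587] 66.3894810986116 [ 0.1 -0.   0.7 -0.  -0.2  0.1  0.4 -0.  -0.4]
centre world [[0.53808745 0.09261441 0.04549896]] top edge world [[0.52008064 0.09338486 0.08673197]] foot [ 0.02430359 -0.05116389  0.00426594] top tray [-0.01174296 -0.05116389  0.08673197] ridge dist -0.003951841944059865 -0.011282155658105785
[ 0.55330804 -0.03390113  0.22588804]
[[434.76436367 165.65203538]]
```

View pics/j_wc.png

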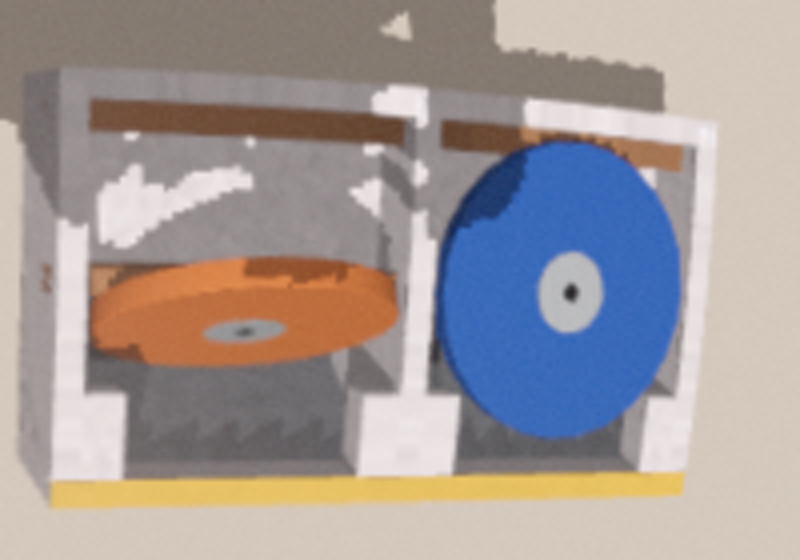

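The fit is very good: tilt 66.4°, foot at z = 4.3 mm (pit floor is 4), and the lower face touching the ridge edge. Next I'll check the tool's real geometry in the scene view before grasping.

```bash
python3 - <<'E'
from g import *
im=viewer.snapshot("scene"); p,R0,s=cur(); print(p,s['gripper_width'])
tip=proj("scene",p+np.array([[L,sy*.02,0] for L in(.025,-.006) for sy in(1,-1)])@R0.T); print(tip.round(1))
c=cv2.resize(im[60:230,180:400,::-1],None,fx=3.5,fy=3.5,interpolation=2)
for q,col in zip(tip,((0,0,255),(0,0,255),(0,255,0),(0,255,0))): cv2.circle(c,tuple(int(z) for z in (q-[180,60]+.5)*3.5),3,col,-1)
cv2.imwrite("pics/k.png",c)
E
```

```text
[ 0.55348164 -0.02859149  0.22507455] 0.038503986099493355
[[282.8 145.9]
 [263.7 136.2]
 [282.4 132.9]
 [262.7 123.1]]
```

View pics/k.png

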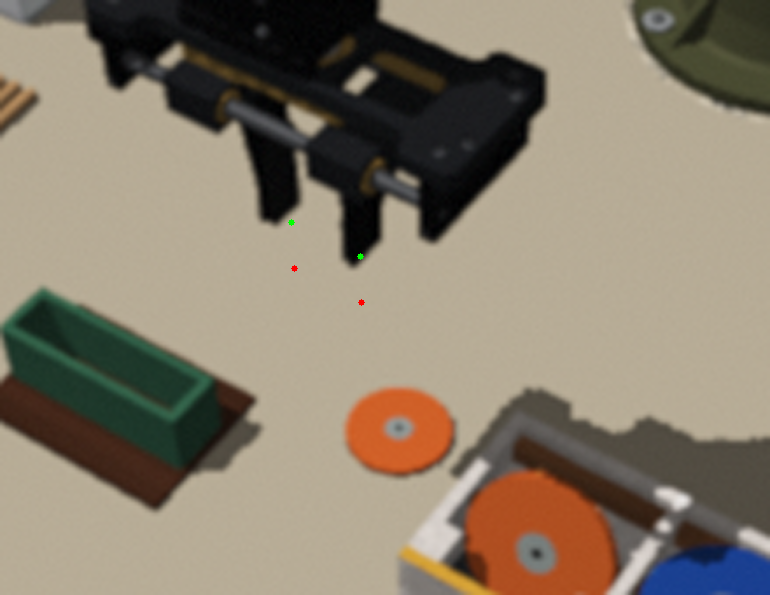

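```bash
cat > k.py <<'E'
from g import *
C=np.array([.5381,.0926,.0455]); h=np.radians(66.4)
u=np.cos(h)*tx-np.sin(h)*np.array([0,0,1]); n=np.sin(h)*tx+np.cos(h)*np.array([0,0,1])
Rg=Rot(u,n)
G=C-.021*u
E
python3 - <<'E'
from k import *
p,R0,s=cur(); print(p,s['q'].round(1)); print("grasp TCP",G,"pre",G-.08*u,delta(G-.08*u,Rg))
print(R0.round(3),Rg.round(3))
E
```

```text
[ 0.55348164 -0.02859149  0.22507455] [-23.1   6.3  25.4  96.8  -2.8  77.5  90.3]
grasp TCP [0.52970036 0.09295939 0.06474362] pre [0.49770171 0.09432851 0.13805264] (array([ 8.71, 12.03, -6.11]), array([ 88.55, -18.54,  18.47]))
[[ 0.     0.044  0.999]
 [ 0.001  0.999 -0.044]
 [-1.     0.001  0.   ]] [[ 0.4    0.916 -0.043]
 [-0.017 -0.039 -0.999]
 [-0.916  0.4    0.   ]]
```

Emit:
step_arm(motion=[{"delta_pos": [2.5, 4, -2], "rot": [88.5, -18.5, 18.5], "claw": 4}, {"delta_pos": [2.5, 8, -4], "rot": [88.5, -18.5, 18.5], "claw": 4}, {"delta_pos": [2.5, 12, -6.1], "rot": [88.5, -18.5, 18.5], "claw": 4}, {"delta_pos": [2.5, 12, -6.1], "rot": [88.5, -18.5, 18.5], "claw": 4}, {"delta_pos": [2.5, 12, -6.1], "rot": [88.5, -18.5, 18.5], "claw": 4}, {"delta_pos": [2.5, 12, -6.1], "rot": [88.5, -18.5, 18.5], "claw": 4}, {"delta_pos": [2.5, 12, -6.1], "rot": [88.5, -18.5, 18.5], "claw": 4}, {"delta_pos": [2.5, 12, -6.1], "rot": [88.5, -18.5, 18.5], "claw": 4}, {"delta_pos": [2.5, 12, -6.1], "rot": [88.5, -18.5, 18.5], "claw": 4}, {"delta_pos": [2.5, 12, -6.1], "rot": [88.5, -18.5, 18.5], "claw": 4}, {"delta_pos": [2.5, 12, -6.1], "rot": [88.5, -18.5, 18.5], "claw": 4}, {"delta_pos": [2.5, 12, -6.1], "rot": [88.5, -18.5, 18.5], "claw": 4}])

```text
time: 8.53
tool_pos: [0.4971, 0.0954, 0.2]
orientation: [86.2, 68.0, 1.6]
contact_force: [-0.1, 0.1, 0.4]
gripper_width: 0.0398
```

```bash
python3 - <<'E'
from k import *
p,R0,s=cur(); print(p,s['q'].round(1)); print("pre",delta(G-.08*u,Rg))
E
```

```text
[0.49713699 0.09538768 0.19997383] [-23.7 -15.8   4.4 122.6   9.8  52.5 -18.5]
pre (array([ 5.76, -2.27, -0.04]), array([ 7.54, -1.63,  1.53]))
```

Emit:
step_arm(motion=[{"delta_pos": [2, -1, 0], "rot": [7.5, -1.6, 1.5], "claw": 4}, {"delta_pos": [4, -2.2, 0], "rot": [7.5, -1.6, 1.5], "claw": 4}, {"delta_pos": [5.7, -2.3, 0], "rot": [7.5, -1.6, 1.5], "claw": 4}, {"delta_pos": [5.7, -2.3, 0], "rot": [7.5, -1.6, 1.5], "claw": 4}, {"delta_pos": [5.7, -2.3, 0], "rot": [7.5, -1.6, 1.5], "claw": 4}])

```text
time: 8.95
tool_pos: [0.4971, 0.093, 0.1379]
orientation: [89.7, 66.6, -2.4]
contact_force: [-0.6, -0.8, -0.6]
gripper_width: 0.0402
```

```bash
python3 - <<'E'
from k import *
p,R0,s=cur(); print(p,s['q'].round(1),s['time']); print("pre",delta(G-.08*u,Rg),"grasp",delta(G,Rg))
im=viewer.snapshot("scene"); w=viewer.snapshot("wrist"); cv2.imwrite("pics/l_w.png",w[:,:,::-1])
c=cv2.resize(im[60:260,220:440,::-1],None,fx=3.5,fy=3,interpolation=2)
tip=proj("scene",p+np.array([[L,sy*.02,0] for L in(.025,-.008) for sy in(1,-1)])@R0.T)
for q,col in zip(tip,((0,0,255),(0,0,255),(0,255,0),(0,255,0))): cv2.circle(c,tuple(int(z) for z in (q-[220,60]+.5)*[3.5,3]),3,col,-1)
cv2.imwrite("pics/l.png",c)
E
```

```text
[0.49707883 0.09301977 0.13794443] [-21.8 -12.9   1.4 128.3  13.3  43.7 -30.4] 8.95
pre (array([ 0.01,  0.06, -0.13]), array([ 0.35, -0.01,  0.2 ])) grasp (array([ 8.01,  0.09, -0.13]), array([ 0.35, -0.01,  0.2 ]))
```

View pics/l.png

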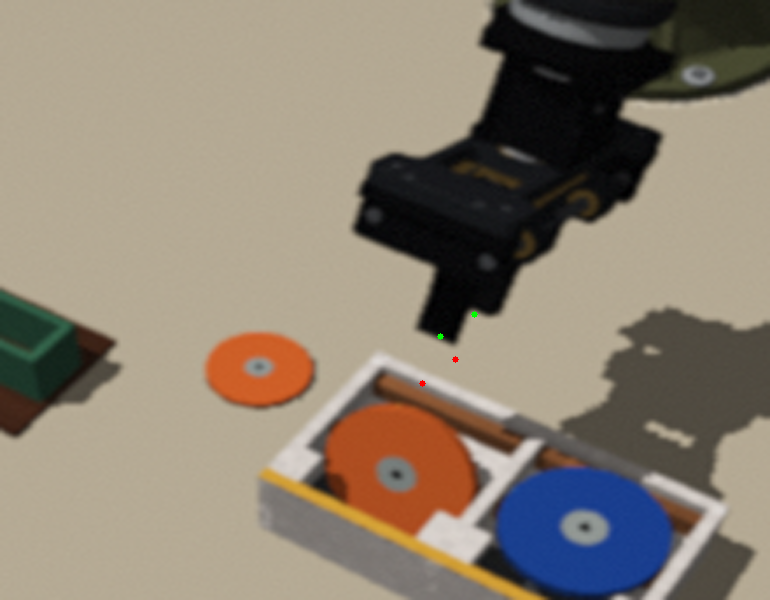

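View pics/l_w.png

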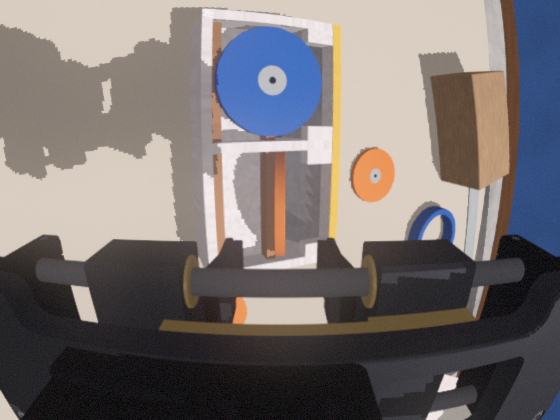

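Tips sit where the corrected geometry predicts, and the wheel appears edge-on and centred between the fingers at about column 281. Approaching along the wheel plane.

Emit:
step_arm(motion=[{"delta_pos": [2, 0.1, -0.1], "rot": [0.3, 0, 0.2], "claw": 4}, {"delta_pos": [4, 0.1, -0.1], "rot": [0.3, 0, 0.2], "claw": 4}, {"delta_pos": [5.5, 0.1, -0.1], "rot": [0.3, 0, 0.2], "claw": 4}, {"delta_pos": [6.8, 0.1, -0.1], "rot": [0.3, 0, 0.2], "claw": 4}, {"delta_pos": [8, 0.1, -0.1], "rot": [0.3, 0, 0.2], "claw": 4}, {"delta_pos": [8, 0.1, -0.1], "rot": [0.3, 0, 0.2], "claw": 4}, {"delta_pos": [8, 0.1, -0.1], "rot": [0.3, 0, 0.2], "claw": 4}])

```text
time: 9.63
tool_pos: [0.5312, 0.0919, 0.0664]
orientation: [90.1, 66.3, -2.4]
contact_force: [0.5, -0.7, 1.2]
gripper_width: 0.0397
```

```bash
python3 - <<'E'
from k import *
p,R0,s=cur(); print(p,s['q'].round(1),s['time'],s['contact_force']); print("grasp",delta(G,Rg))
im=viewer.snapshot("scene"); w=viewer.snapshot("wrist"); cv2.imwrite("pics/n_w.png",w[:,:,::-1])
cv2.imwrite("pics/n.png",cv2.resize(im[140:260,270:410,::-1],None,fx=5,fy=5,interpolation=2))
E
```

```text
[0.53119201 0.09190738 0.06643556] [-20.8  -3.    2.3 129.2  15.7  32.4 -32.7] 9.6333 [ 0.48161991 -0.72878481  1.16016207]
grasp (array([ 0.09, -0.21, -0.1 ]), array([-0.08, -0.02, -0.13]))
```

View pics/n.png

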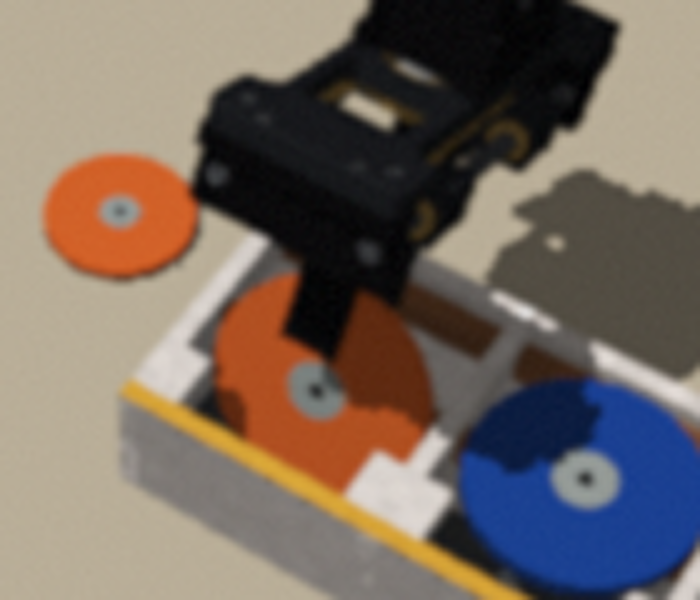

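View pics/n_w.png

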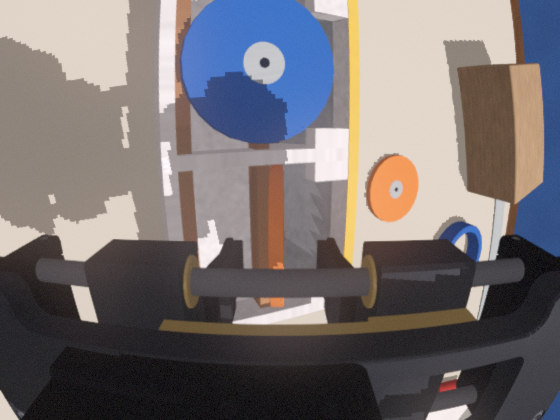

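The wheel is between the fingers with both pads overlapping its raised edge. Closing.

Emit:
step_arm(motion=[{"delta_pos": [0.1, -0.1, 0], "rot": [0, 0, 0], "claw": 3}, {"delta_pos": [0.1, -0.1, 0], "rot": [0, 0, 0], "claw": 2}, {"delta_pos": [0.1, -0.1, 0], "rot": [0, 0, 0], "claw": 1.2}, {"delta_pos": [0.1, -0.1, 0], "rot": [0, 0, 0], "claw": 0.4}, {"delta_pos": [0.1, -0.1, 0], "rot": [0, 0, 0], "claw": 0}, {"delta_pos": [0.1, -0.1, 0], "rot": [0, 0, 0], "claw": 0}, {"delta_pos": [0.1, -0.1, 0], "rot": [0, 0, 0], "claw": 0}, {"delta_pos": [0.1, -0.1, 0], "rot": [0, 0, 0], "claw": 0}], squeeze=20)

```text
time: 10.4
tool_pos: [0.5305, 0.0916, 0.0646]
orientation: [90.1, 66.3, -2.4]
contact_force: [0.5, -1.4, -0.4]
gripper_width: 0.0076
```

Emit:
step_arm(motion=[{"delta_pos": [-1.5, 0, 0], "rot": [0, 0, 0], "claw": 0}, {"delta_pos": [-3, 0, 0], "rot": [0, 0, 0], "claw": 0}, {"delta_pos": [-6, 1.2, 0], "rot": [0, 0, 0], "claw": 0}, {"delta_pos": [-9, 2.5, 0], "rot": [0, 0, 0], "claw": 0}, {"delta_pos": [-12, 3.8, 0], "rot": [0, 0, 0], "claw": 0}, {"delta_pos": [-14, 4.8, 0], "rot": [0, 0, 0], "claw": 0}, {"delta_pos": [-14, 4.8, 0], "rot": [0, 0, 0], "claw": 0}])

```text
time: 10.98
tool_pos: [0.5211, 0.0931, 0.2185]
orientation: [90.6, 65.7, -1.9]
contact_force: [1.7, -0.5, -0.4]
gripper_width: 0.0078
```

```bash
cat > st.py <<'E'
from k import *
b=np.radians(-1.76); sx=np.array([np.cos(b),np.sin(b),0]); S=np.array([.5507,-.1928,0]); Z=np.array([0,0,1.])
Rs=Rot(-Z,sx)
E
python3 - <<'E'
from st import *
p,R0,s=cur(); print(p,s['q'].round(1),s['time'],s['gripper_width'],s['contact_force']); print(delta(S+.16*Z,Rs))
im=viewer.snapshot("scene")
cv2.imwrite("pics/o.png",cv2.resize(im[60:280,200:440,::-1],None,fx=3,fy=2.7,interpolation=2))
E
```

```text
[0.52108147 0.09306746 0.21849753] [-21.6 -14.5   2.1 120.2  11.6  52.2 -27.3] 10.9833 0.007824056733126526 [ 1.68578889 -0.47628216 -0.44057704]
(array([ 6.95,  1.5 , 28.46]), array([ -0.81,  -0.1 , -24.26]))
```

View pics/o.png

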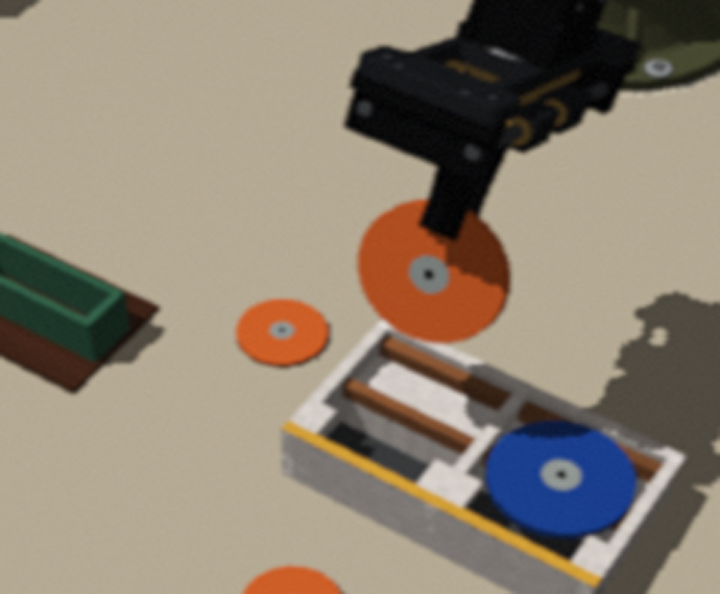

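Emit:
step_arm(motion=[{"delta_pos": [0, 1, 3], "rot": [-0.1, 0, -4], "claw": 0}, {"delta_pos": [1, 1.5, 6], "rot": [-0.2, 0, -8], "claw": 0}, {"delta_pos": [2, 2, 10], "rot": [-0.4, 0, -12], "claw": 0}, {"delta_pos": [3, 2.5, 14], "rot": [-0.6, 0, -16], "claw": 0}, {"delta_pos": [4, 2.7, 18], "rot": [-0.8, 0, -20], "claw": 0}, {"delta_pos": [4.2, 2.7, 22], "rot": [-0.8, -0.1, -24], "claw": 0}, {"delta_pos": [4.2, 2.7, 25], "rot": [-0.8, -0.1, -24.3], "claw": 0}, {"delta_pos": [4.2, 2.7, 27.5], "rot": [-0.8, -0.1, -24.3], "claw": 0}, {"delta_pos": [4.2, 2.7, 28.5], "rot": [-0.8, -0.1, -24.3], "claw": 0}, {"delta_pos": [4.2, 2.7, 28.5], "rot": [-0.8, -0.1, -24.3], "claw": 0}, {"delta_pos": [4.2, 2.7, 28.5], "rot": [-0.8, -0.1, -24.3], "claw": 0}, {"delta_pos": [4.2, 2.7, 28.5], "rot": [-0.8, -0.1, -24.3], "claw": 0}])

```text
time: 12.03
tool_pos: [0.547, -0.1916, 0.1836]
orientation: [-80.2, 89.4, -171.8]
contact_force: [0.2, 1.5, -0.6]
gripper_width: 0.0078
```

```bash
python3 - <<'E'
from st import *
p,R0,s=cur(); print(p,s['q'].round(1),s['time'],s['gripper_width'],s['contact_force']); print(delta(S+.16*Z,Rs))
im=viewer.snapshot("scene");t=viewer.snapshot("top"); w=viewer.snapshot("wrist"); cv2.imwrite("pics/p_w.png",w[:,:,::-1])
cv2.imwrite("pics/p.png",cv2.resize(im[50:230,110:330,::-1],None,fx=3.5,fy=3.3,interpolation=2))
cv2.imwrite("pics/p_t.png",cv2.resize(t[160:300,280:480,::-1],None,fx=3.5,fy=3.5,interpolation=2))
E
```

```text
[ 0.54704124 -0.19162506  0.18358233] [-6.  11.6 25.8 96.1 -4.9 74.  19.2] 12.0333 0.007758462334796413 [ 0.17016205  1.52191371 -0.59453154]
(array([2.35, 0.39, 0.1 ]), array([0.16, 0.11, 0.63]))
```

View pics/p.png

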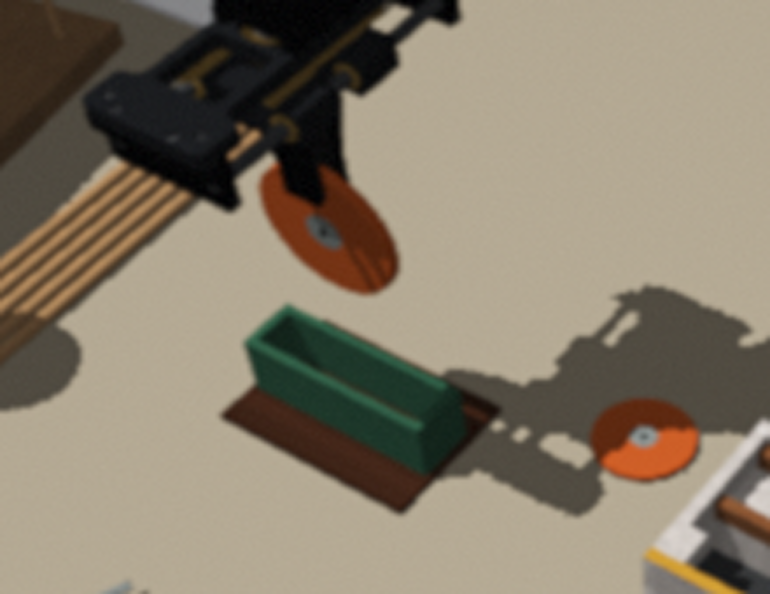

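View pics/p_w.png

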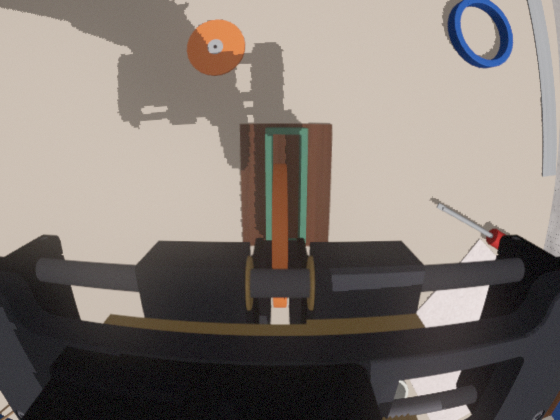

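```bash
python3 - <<'E'
from st import *
p,R0,s=cur(); print(p, delta(S+.16*Z,Rs))
px=np.array([110+325.5/3.5,50+232.5/3.3])-.5
print(px)
for L in(.015,.018,.021,.025):
  for dz in(0,.005): print(L,dz,proj("scene",p+R0@[L,.004,dz]).round(1))
# intersect ray with plane x of wheel face
q,d=ray("scene",[px]); nn=R0[:,1]; P=q+d[0]*(((p+R0@[0,.004,0]-q)@nn)/(d[0]@nn)); print("hub",P,"tool frame",R0.T@(P-p))
E
```

```text
[ 0.54723777 -0.19223384  0.18417017] (array([2.41, 0.37, 0.04]), array([0.17, 0.16, 0.58]))
[202.5        119.95454545]
0.015 0 [[200.9 117.6]]
0.015 0.005 [[198.8 116.6]]
0.018 0 [[201.2 118.8]]
0.018 0.005 [[199.1 117.8]]
0.021 0 [[201.4 120. ]]
0.021 0.005 [[199.4 118.9]]
0.025 0 [[201.8 121.5]]
0.025 0.005 [[199.7 120.4]]
hub [ 0.55112133 -0.18945104  0.16472876] tool frame [ 0.01939414  0.004      -0.00294308]
```

Emit:
step_arm(motion=[{"delta_pos": [0, 0.4, 0.3], "rot": [0.2, 0.1, 0.6], "claw": 0}, {"delta_pos": [1.5, 0.4, 0.3], "rot": [0.2, 0.1, 0.6], "claw": 0}, {"delta_pos": [3, 0.4, 0.3], "rot": [0.2, 0.1, 0.6], "claw": 0}, {"delta_pos": [4.2, 0.4, 0.3], "rot": [0.2, 0.1, 0.6], "claw": 0}, {"delta_pos": [4.9, 0.4, 0.3], "rot": [0.2, 0.1, 0.6], "claw": 0}, {"delta_pos": [4.9, 0.4, 0.3], "rot": [0.2, 0.1, 0.6], "claw": 0}, {"delta_pos": [4.9, 0.4, 0.3], "rot": [0.2, 0.1, 0.6], "claw": 0}])

```text
time: 12.77
tool_pos: [0.5502, -0.1977, 0.135]
orientation: [-7.6, 89.9, -99.5]
contact_force: [0.0, -0.0, -0.5]
gripper_width: 0.0078
```

```bash
python3 - <<'E'
from st import *
p,R0,s=cur(); print(p,s['gripper_width']); print(delta(S+.135*Z-[0,.003,0],Rs))
w=viewer.snapshot("wrist"); cv2.imwrite("pics/q_w.png",cv2.resize(w[80:340,160:400,::-1],None,fx=2.3,fy=2.3))
im=viewer.snapshot("scene"); cv2.imwrite("pics/q.png",cv2.resize(im[80:230,130:330,::-1],None,fx=3.8,fy=3.8,interpolation=2))
E
```

```text
[ 0.55023274 -0.1976957   0.13495135] 0.007806182095184653
(array([-0.01,  0.04, -0.19]), array([-0.2 ,  0.12,  0.02]))
```

View pics/q_w.png

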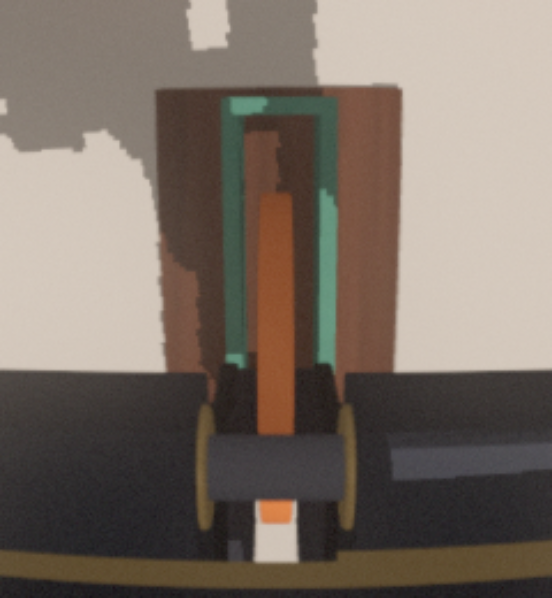

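View pics/q.png

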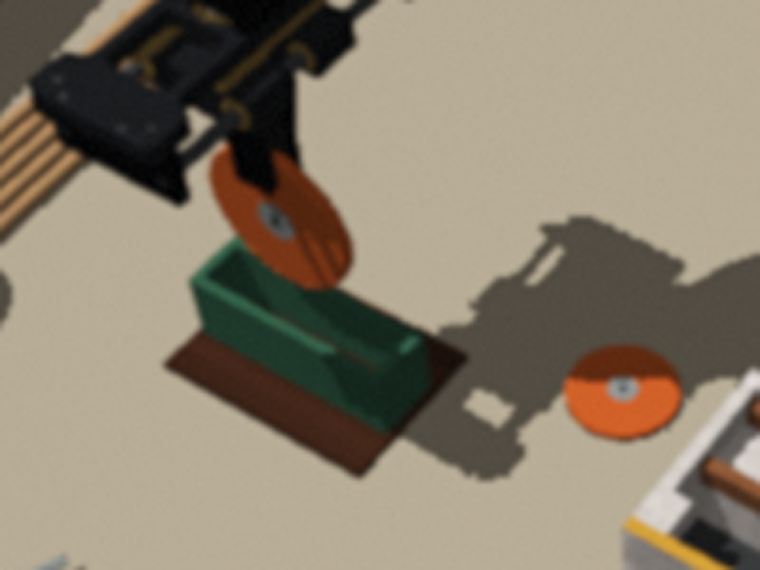

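The wheel (column 276) is centred over the slot (244–317). Lowering.

Emit:
step_arm(motion=[{"delta_pos": [1, 0, -0.2], "rot": [0, 0, 0], "claw": 0}, {"delta_pos": [2, 0, -0.2], "rot": [0, 0, 0], "claw": 0}, {"delta_pos": [3, 0, -0.2], "rot": [0, 0, 0], "claw": 0}, {"delta_pos": [4, 0, -0.2], "rot": [0, 0, 0], "claw": 0}, {"delta_pos": [4.8, 0, -0.2], "rot": [0, 0, 0], "claw": 0}, {"delta_pos": [5.4, 0, -0.2], "rot": [0, 0, 0], "claw": 0}, {"delta_pos": [5.8, 0, -0.2], "rot": [0, 0, 0], "claw": 0}, {"delta_pos": [6.1, 0, -0.2], "rot": [0, 0, 0], "claw": 0}, {"delta_pos": [6.1, 0, -0.2], "rot": [0, 0, 0], "claw": 0}, {"delta_pos": [6.1, 0, -0.2], "rot": [0, 0, 0], "claw": 0}])

```text
time: 13.7
tool_pos: [0.5505, -0.1961, 0.0742]
orientation: [8.6, 89.9, -83.3]
contact_force: [0.4, -1.0, 0.4]
gripper_width: 0.0078
```

```bash
python3 - <<'E'
from st import *
p,R0,s=cur(); print(p,s['gripper_width'],s['contact_force'])
im=viewer.snapshot("scene"); cv2.imwrite("pics/r.png",cv2.resize(im[80:230,130:330,::-1],None,fx=3.8,fy=3.8,interpolation=2))
E
```

```text
[ 0.55046284 -0.19609208  0.07417226] 0.007796379010138058 [ 0.35925356 -1.00809159  0.40946347]
```

View pics/r.png

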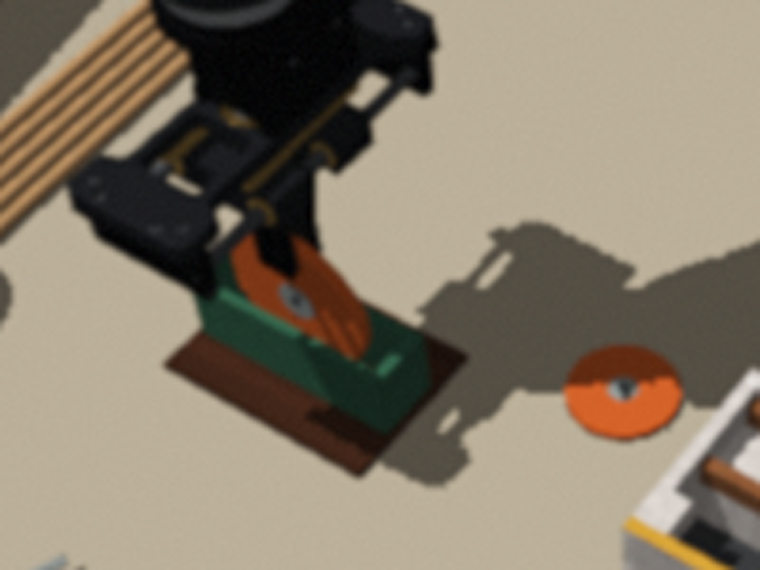

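Emit:
step_arm(motion=[{"delta_pos": [0.2, 0, 0], "rot": [0, 0, 0], "claw": 0}, {"delta_pos": [0.4, 0, 0], "rot": [0, 0, 0], "claw": 0}, {"delta_pos": [0.4, 0, 0], "rot": [0, 0, 0], "claw": 0}, {"delta_pos": [0.4, 0, 0], "rot": [0, 0, 0], "claw": 0}])

```text
time: 14.08
tool_pos: [0.5502, -0.1959, 0.0699]
orientation: [-2.6, 89.9, -94.6]
contact_force: [0.1, 0.2, -0.7]
gripper_width: 0.0077
```

Emit:
step_arm(motion=[{"delta_pos": [0, 0, 0], "rot": [0, 0, 0], "claw": 1.5}, {"delta_pos": [0, 0, 0], "rot": [0, 0, 0], "claw": 3}, {"delta_pos": [0, 0, 0], "rot": [0, 0, 0], "claw": 5}, {"delta_pos": [0, 0, 0], "rot": [0, 0, 0], "claw": 7}, {"delta_pos": [0, 0, 0], "rot": [0, 0, 0], "claw": 7}, {"delta_pos": [0, 0, 0], "rot": [0, 0, 0], "claw": 7}, {"delta_pos": [0, 0, 0], "rot": [0, 0, 0], "claw": 7}, {"delta_pos": [-2, 0, 0], "rot": [0, 0, 0], "claw": 7}, {"delta_pos": [-5, 0, 0], "rot": [0, 0, 0], "claw": 7}, {"delta_pos": [-9, 0, 0], "rot": [0, 0, 0], "claw": 7}, {"delta_pos": [-13, 0, 0], "rot": [0, 0, 0], "claw": 7}, {"delta_pos": [-14, 0, 0], "rot": [0, 0, 0], "claw": 7}])

```text
time: 15.08
tool_pos: [0.5533, -0.197, 0.2171]
orientation: [69.9, 89.4, -22.1]
contact_force: [1.7, -1.3, 0.2]
gripper_width: 0.0692
```

Emit:
step_arm(motion=[{"delta_pos": [0, 0, 4], "rot": [0, 0, 0], "claw": 7}, {"delta_pos": [0, 0, 8], "rot": [0, 0, 0], "claw": 7}, {"delta_pos": [0, 0, 12], "rot": [0, 0, 0], "claw": 7}, {"delta_pos": [0, 0, 15], "rot": [0, 0, 0], "claw": 7}, {"delta_pos": [0, 0, 15], "rot": [0, 0, 0], "claw": 7}, {"delta_pos": [0, 0, 15], "rot": [0, 0, 0], "claw": 7}])

```text
time: 15.58
tool_pos: [0.5438, -0.3483, 0.2099]
orientation: [-16.0, 89.8, -108.3]
contact_force: [1.1, 0.3, 0.1]
gripper_width: 0.07
```

```bash
python3 - <<'E'
from st import *
p,R0,s=cur(); print(p,s['time'],s['contact_force'])
im=viewer.snapshot("scene"); t=viewer.snapshot("top")
cv2.imwrite("pics/s.png",cv2.resize(im[110:310,160:440,::-1],None,fx=2.8,fy=2.8,interpolation=2))
cv2.imwrite("pics/s_t.png",cv2.resize(t[190:290,140:420,::-1],None,fx=2.8,fy=2.8,interpolation=2))
cv2.imwrite("pics/s_t2.png",cv2.resize(t[190:270,320:420,::-1],None,fx=7,fy=7,interpolation=2))
E
```

```text
[ 0.54378689 -0.348253    0.20994245] 15.5833 [1.07337867 0.27089656 0.07087908]
```

View pics/s.png

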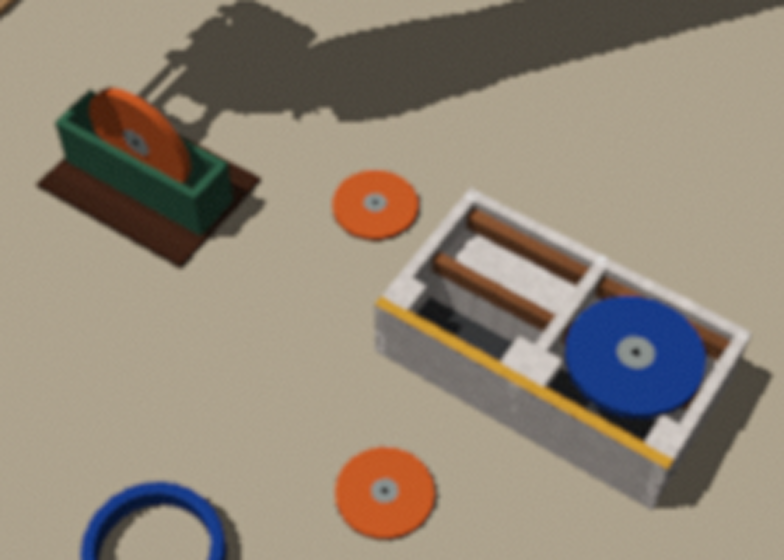

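View pics/s_t2.png

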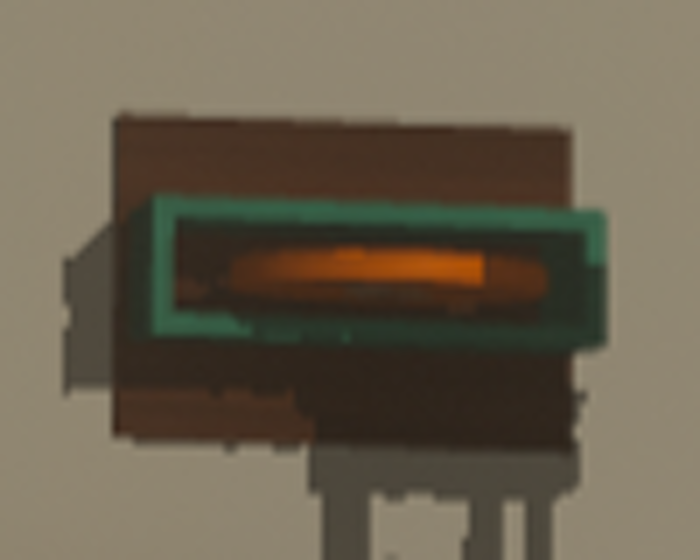

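Emit:
step_arm(motion=[{"delta_pos": [0, 0, 0], "rot": [0, 0, 0], "claw": 7}, {"delta_pos": [0, 0, 0], "rot": [0, 0, 0], "claw": 7}, {"delta_pos": [0, 0, 0], "rot": [0, 0, 0], "claw": 7}, {"delta_pos": [0, 0, 0], "rot": [0, 0, 0], "claw": 7}, {"delta_pos": [0, 0, 0], "rot": [0, 0, 0], "claw": 7}, {"delta_pos": [0, 0, 0], "rot": [0, 0, 0], "claw": 7}])

```text
time: 16.18
tool_pos: [0.5452, -0.3454, 0.2104]
orientation: [6.8, 89.9, -85.1]
contact_force: [-0.1, -0.3, 0.1]
gripper_width: 0.07
```

```bash
python3 - <<'E'
from st import *
from plant import ticket
old=cv2.imread("pics/s.png")
im=viewer.snapshot("scene"); new=cv2.resize(im[110:310,160:440,::-1],None,fx=2.8,fy=2.8,interpolation=2)
d=cv2.absdiff(old,new)
print("stand diff",d[60:250,40:260].mean(),"blue diff",d[280:420,560:710].mean())
q,dd=ray("scene",[np.array([160+136.5/2.8,110+143.5/2.8])-.5]); P=q+dd[0]*(((S+.004*sx-q)@sx)/(dd[0]@sx)); print("hub",P,P-S)
ticket.close_job()
E
```

```text
stand diff 2.807280701754386 blue diff 0.8286349206349206
hub [ 0.55464911 -0.19451777  0.04930716] [ 0.00394911 -0.00171777  0.04930716]
the job is handed in; nothing more can be done
```

The orange wheel is standing on edge in the slot of the green stand, released, and the blue wheel is still flat in its pocket. I handed the job in at about 16 s; no verdict is reported.

**Tipping:** The first press was too shallow and the wheel fell back flat. The images put the real fingertips about 31–33 mm further back along the tool than the description gives. With that corrected, the second press tipped the wheel. It stayed leaning at 66°, centre at z = 45 mm and tray x = 6 mm, foot on the pit floor.

**Placing:** I gripped the raised edge, lifted the wheel, turned it upright, lowered it into the slot and let go.

**Last checks:**
- **Orange wheel:** The hub is at z = 49 mm, about 2 mm off the slot's middle along its length. The offset across the slot was not measured this way, but the top view shows the wheel between the walls and nearly upright.
- **Blue wheel:** Its hub is at the same pixel as at the start.
- **Robot:** It is clear of everything, with no contact force showing.
- **At rest:** The last two scene pictures differ slightly around the stand (mean 2.8 grey levels, against 0.8 at the blue wheel). I took that to be the arm's shadow but did not look into it further.

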